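# Nest the empty parts pots in the carrier and close the keeper

## Robot

A 6-joint arm with a two-finger parallel gripper is mounted at the origin on a cart in front of the work surface, level with it; the furniture and walls round the work are solid. World frame = base frame: x ahead of the robot, y to its left, z up, the work surface at z = 0. Lengths are in m, angles in degrees, forces in N, time in s.
With the tool pointing down it reaches from about 0.4 to 0.825 m from the base axis. Payload 7 kg.
Tool frame: the origin (TCP) lies at the centre of the arm's flange, where the gripper is bolted on; the fingertips stand 178 mm ahead of it and the grasp point (between the pads) lies 159 mm ahead of it (tip_reach is the distance from the TCP to the fingertips, in m); z points along the fingers, y is the line along which they close (so a half turn about z gives the same grasp; the last joint's range is limited). The gripper opens to 88 mm and grips with 3 to 60 N. Pads are 19 mm wide; open, the fingers measure 130 mm over their backs; the gripper's body (78 mm by 193 mm) begins 47 mm behind the grasp point.
Start: joints at [81.022, 20.546, 0.682, 0, -70.136, -16.507], TCP at [0.29, 0.609, 0.405] pointing down, gripper open.
Joint ranges: [-176.03, 176.03], [-82.01, 121.73], [-58.28, 71.71], [-173.87, 95.51], [-174.79, -0.11], [-173.66, 173.66]. Speed limits (degrees/s): [136.94, 136.94, 172.46, 180, 180, 180].

## Interface

Orientations are given as [roll, pitch, yaw] about the fixed x, y, z axes, in that order (R = Rz(yaw) Ry(pitch) Rx(roll)).
In Python, from plant import * gives the robot as it stands.
- The arm moves only by the shell command python3 -m handwheel 'ROWS'. ROWS is JSON, a list of rows, each a list of 7 numbers: the opening, from -1 (shut) to 1 (fully open), then the shift along the tool's x, y, z as a fraction of full scale, then the turn, a rotation vector about the tool's x, y, z as a fraction of full scale. A call has 1 to 5 rows; each row shifts and turns the commanded pose from where the row before left it, along the tool's axes as they then stand; what a row does not reach is not made up. Full scale, the value 1, is 0.025 m for a shift and 6 degrees for a turn. A row lasts 1/8 s, in which the tool goes at most 62.5 mm and 10.7 degrees, less where a joint would pass 70% of its speed; a pose out of reach is approached as far as the arm can. A call with a number of a shift or a turn outside -1 to 1 is refused whole. A call with a gripper value outside its range is refused whole. The fingers move at their own pace and stop on an object; the grip force is fixed at half the most. Time passes only in rows, so rows that do not move let the fingers close. It gives the time, the measured TCP pose, the force, the opening and the grip force at its end, in the units of the state.
- get_obs(): the state, without advancing time (a new reading comes with each control period).
- snapshot(name): name is "scene" or "top" or "wrist"; returns a dict with "color" (384x512x3 uint8, red, green, blue), "fx", "fy", "cx", "cy" (pixels), "k1" (the pictures are not rectified: a ray, as slopes to the right and down, at radius r is drawn at 1 + k1 r^2 times it, then the intrinsics apply), "R" (3x3) and "t" (3): a world point X has camera coordinates R X + t; the wrist camera has in their place "tool_from_camera" (4x4, takes a point from camera to tool coordinates, whose origin is the TCP and whose axes are the flange's). Camera axes: x right, y down, z forward; pixel columns grow to the right and rows downward; lengths in m; the calibration is good to about 2 mm. A picture is of the moment at which its call begins: read the wrist's pose just before it. There is no depth.
- close_job(): hands the job in; it is judged then, once.
The state is a dict: "clock": time; "joint_pos": joint angles; "qvel": joint speeds; "tau": joint torques, N m; "tool_pos": TCP position; "orientation": TCP orientation; "force": force on the tool from outside, world axes, zero at the start; "moment": the same for the moment, N m; "opening": finger opening in m; "gripper_force": force on a finger pad.
Only numpy, scipy, OpenCV 4.12 (cv2) and the standard library are available. Lean on these libraries where they do the work, as an engineer would, in place of code of your own. Each camera call takes 0.05 s, during which the arm holds its last target. There are 200 camera calls.

## Task

The small-parts pots are empty and go back to the stores. Nest the two loose blue pots, one after the other, into the pot that already stands in the carrier, each upright and fully home, lowering them in rather than dropping them; then swing the carrier's keeper bar back over the stack as far as its stop. Leave the tape roll, the loupe and the plug gauge where they lie.

Things in the scene. Friction and masses are not known exactly. Their poses are not given: they have to be found in the camera images.
- pot_base: blue plastic pot standing upright in the carrier's seat. All three pots are alike, round, 66 mm high, 50 g: tapered body 38 mm across at the bottom, 53 mm at 42 mm height, then a step out to a straight collar 64 mm across from 42 to 66 mm; mouth 57 mm across, inside follows the taper. Origin: centre of the underside, z up to the mouth
- pot_a: loose blue pot, same shape, standing upright on the green mat (its top is at z = 2 mm). Origin: centre of the underside, z up. Fully nested, a pot's step rests on the rim of the pot below: it sits 24 mm above the one it is in, with about 1.5 mm of sideways play
- pot_b: second loose blue pot, same shape, standing upright on the green mat (its top is at z = 2 mm). Origin: centre of the underside, z up
- carrier: pot carrier, heavy, does not move: grey steel base plate 165 x 100 x 8 mm with a low seat ring 55 mm across, and a steel post (15 mm thick, 128 mm high) that bears the swinging keeper bar; behind the post a carrying bow 35 mm high. Origin: centre of the underside; x runs from the seat ring toward the post, z up
- seat (a point): centre of the seat ring, on the base plate where the lowest pot stands (8 mm above the mat), 32 mm from the carrier's origin along its -x. The axis of the nested stack; the full stack's rim is 122 mm above the mat
- keeper (a joint): swing of the keeper bar about the post's vertical axis, rad: 0 = closed stop, bar points from the post over the stack (carrier's -x); grows anticlockwise seen from above as it opens (1.57: carrier's -y); stop at 2.0. Friction of 0.06 N m holds it where left. Bar 18 mm wide, 126.5 to 134.5 mm above the mat: 4.5 mm over three nested pots; jams on a stack not home
- keeper_knob (a point): centre of the black round grip knob (19 mm across, from 137 to 162 mm above the mat) standing on the free end of the keeper bar, 106 mm from the post's axis; this point is 152.5 mm above the mat. Moves with the bar
- keeper_hinge (a point): point on the post's axis at the top of the bar, 134.5 mm above the mat, 77 mm from the seat's axis
- tape_clear_roll: white tape roll, 70 mm across, 15 mm high, lying flat; leave alone. Origin: centre of the underside
- loupe: black inspection loupe, 49 mm across, 30 mm high; leave alone. Origin: centre of the underside
- go_gauge: plug gauge, 70 mm long with a red handle, lying; leave alone. Origin: centre of the underside
- column (a point): foot of the tall square aluminium column with a light curtain that stands fixed on the bench beside the mat: solid, taller than the arm can lift over (0.82 m), 50 mm thick, with its light curtain reaching 95 mm from this point toward the robot. The arm starts on one side of it, the work lies on the other: draw the arm in and pass on the robot's side
Things that resemble listed ones, but are neither listed nor needed, are in the scene too. Leave any brown look-alike of the pot_a alone.

How it is judged (in metres and radians):
On the way, in this order (a step that is already met when the one before it is completed fails the run):
1. one loose pot is fully nested in the pot in the carrier (((z of pot_a in the frame of pot_base between 0.0225 and 0.026 m and horizontal distance between pot_a and pot_base below 0.005 m and angle between pot_a's own z axis and vertical below 0.05 rad) or (z of pot_b in the frame of pot_base between 0.0225 and 0.026 m and horizontal distance between pot_b and pot_base below 0.005 m and angle between pot_b's own z axis and vertical below 0.05 rad))), for 0.2 s.
2. the other loose pot is fully nested in that one (((z of pot_a in the frame of pot_base between 0.0225 and 0.026 m and horizontal distance between pot_a and pot_base below 0.005 m and angle between each of pot_a, pot_b's own z axis and vertical below 0.05 rad and z of pot_b in the frame of pot_a between 0.0225 and 0.026 m and horizontal distance between pot_b and pot_a below 0.005 m) or (z of pot_b in the frame of pot_base between 0.0225 and 0.026 m and horizontal distance between pot_b and pot_base below 0.005 m and angle between each of pot_b, pot_a's own z axis and vertical below 0.05 rad and z of pot_a in the frame of pot_b between 0.0225 and 0.026 m and horizontal distance between pot_a and pot_b below 0.005 m))), for 0.2 s.
At the end, for the whole second after the job is handed in: Lowest pot within 6 mm of the seat's centre and lifted under 3 mm; each other pot 22.5 to 26 mm above the pot it is in and within 5 mm of its centre; all upright within 0.05 rad and at rest; keeper bar within 0.10 rad of its closed stop over them (((z of pot_a in the frame of pot_base between 0.0225 and 0.026 m and horizontal distance between pot_a and pot_base below 0.005 m and angle between each of pot_a, pot_b's own z axis and vertical below 0.05 rad and z of pot_b in the frame of pot_a between 0.0225 and 0.026 m and horizontal distance between pot_b and pot_a below 0.005 m) or (z of pot_b in the frame of pot_base between 0.0225 and 0.026 m and horizontal distance between pot_b and pot_base below 0.005 m and angle between each of pot_b, pot_a's own z axis and vertical below 0.05 rad and z of pot_a in the frame of pot_b between 0.0225 and 0.026 m and horizontal distance between pot_a and pot_b below 0.005 m)) and horizontal distance between pot_base and seat below 0.006 m and z of pot_base in the frame of seat below 0.003 m and angle between pot_base's own z axis and vertical below 0.05 rad and value of joint keeper below 0.1 rad and linear speed of each of pot_base, pot_a, pot_b below 0.02 m/s); the robot touches nothing.
It fails at once if a pot is dropped (falls freely faster than 0.6 m/s, about 18 mm of fall) ((linear speed of pot_base above 0.6 m/s and contact force between pot_base and the fingers below 0.05 N and contact force between pot_base and the arm below 0.05 N) or (linear speed of pot_a above 0.6 m/s and contact force between pot_a and the fingers below 0.05 N and contact force between pot_a and the arm below 0.05 N) or (linear speed of pot_b above 0.6 m/s and contact force between pot_b and the fingers below 0.05 N and contact force between pot_b and the arm below 0.05 N)).
It fails at once if the tape roll, the loupe or the plug gauge is moved more than 20 mm (distance of any of tape_clear_roll, loupe, go_gauge from where it was at the start of the episode above 0.02 m).
It also fails if it takes over 72 s, if anything falls off the work surface, if the arm or the gripper's body presses on something with over 40 N, if the wrist force passes 120 N, or if a joint passes its speed limit or range.

## Working session

There is one attempt and no reset: what is moved stays moved. The work goes in short steps, Python scripts to look and compute and a shell command to move; the robot and the scene stay as the last step left them, time stands still between calls to the robot, and variables do not carry over. Pictures are saved under pics/ and viewed, at most 12 in all, crops included, and the job is handed in when it is done.

```bash
ls; mkdir -p pics; python3 - <<'E'
from plant import *
import cv2,numpy as np
o=get_obs();print(o)
ims=[]
for n in("scene","top"):
    s=snapshot(n);np.savez('pics/'+n+'0.npz',**s)
    cv2.imwrite(f'pics/{n}0.png',s['color'][:,:,::-1]);print(n,{k:(np.round(v,4).tolist()) for k,v in s.items() if k!='color'})
E
```

```text
pics
{'clock': 0.0, 'joint_pos': array([ 8.10228593e+01,  2.05929461e+01,  6.32673974e-01, -2.07975947e-02,
       -7.01353259e+01, -1.65071390e+01]), 'qvel': array([ 0.0497858 ,  0.0701233 ,  0.04595649, -0.13107117, -0.09200667,
       -0.00520652]), 'tau': array([-8.31979196e-05, -5.82719564e+01,  2.93053901e+01,  6.99709877e+00,
        7.01659505e-03, -1.52853718e-04]), 'tool_pos': array([0.29034012, 0.60914946, 0.40369489]), 'orientation': array([ 1.79902787e+02, -8.42047865e-03, -2.54913559e+01]), 'force': array([-0.11810172,  0.11300478,  0.43663578]), 'moment': array([-0.05213215, -0.01983425,  0.0644871 ]), 'gripper_force': 0.0, 'opening': 0.08758270788208135}
scene {'fx': 371.9467, 'fy': 371.9467, 'cx': 261.8854, 'cy': 191.757, 'k1': 0.034, 'R': [[0.542, -0.8402, 0.018], [-0.5881, -0.3945, -0.7061], [0.6004, 0.3721, -0.7079]], 't': [-0.3946, 0.3332, 0.6748]}
top {'fx': 391.6853, 'fy': 391.6853, 'cx': 260.1966, 'cy': 189.4134, 'k1': -0.1369, 'R': [[-0.0101, -0.9999, 0.0005], [-0.9908, 0.0099, -0.1346], [0.1346, -0.0019, -0.9909]], 't': [-0.1334, 0.5724, 0.8843]}
```

View pics/scene0.png

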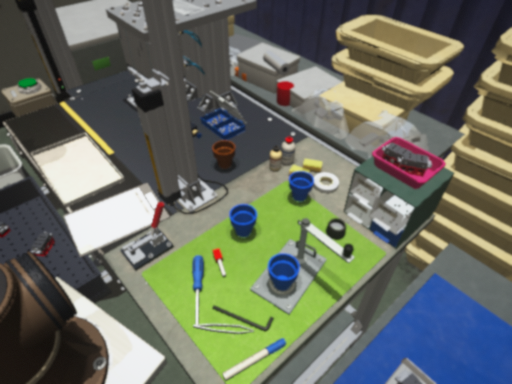

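View pics/top0.png

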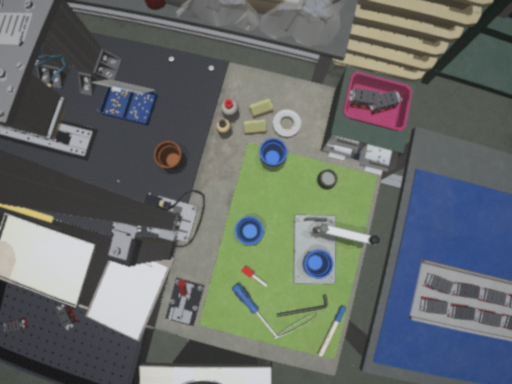

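Scene shows the loose pots at about (243,220) and (300,185), and the base pot at (284,270). Top view has them at (250,230), (272,152) and (318,263), with the knob at (374,240), the post near (319,230), and the column foot near (185,215).

```bash
cat > h.py <<'E'
import numpy as np,cv2
from scipy.spatial.transform import Rotation as Ro
def cam(s,tp=None,rpy=None):
    """camera centre and R (cam->world)"""
    if 'R' in s: R=np.array(s['R']).T; return -R@np.array(s['t']),R
    T=np.array(s['tool_from_camera']);W=Ro.from_euler('xyz',rpy,degrees=True).as_matrix()
    return W@T[:3,3]+tp,W@T[:3,:3]
def cast(s,px,z,tp=None,rpy=None):
    K=np.array([[s['fx'],0,s['cx']],[0,s['fy'],s['cy']],[0,0,1.]])
    p=cv2.undistortPoints(np.float64(px).reshape(-1,1,2),K,np.array([float(s['k1']),0,0,0]))[:,0]
    c,R=cam(s,tp,rpy); d=np.c_[p,np.ones(len(p))]@R.T
    return c+d*((z-c[2])/d[:,2])[:,None]
def blobs(img,mn=150):
    h=cv2.cvtColor(img,cv2.COLOR_RGB2HSV)
    m=cv2.inRange(h,(105,130,40),(125,255,255))
    cs,_=cv2.findContours(m,cv2.RETR_EXTERNAL,cv2.CHAIN_APPROX_NONE)
    return [c for c in cs if cv2.contourArea(c)>mn]
E
python3 - <<'E'
from h import *
for n in('top','scene'):
    s=dict(np.load(f'pics/{n}0.npz'))
    for c in blobs(s['color']):
        x,y,w,hh=cv2.boundingRect(c)
        if not(.6<w/hh<1.6) or w<15 or w>60: continue
        for z in(.068,.076):
            P=cast(s,c[:,0],z)[:,:2]
            (cx,cy),r=cv2.minEnclosingCircle(P.astype(np.float32))
            print(n,(x,y,w,hh),z,np.round([cx,cy,r],4))
s=dict(np.load('pics/top0.npz'))
print('knob',cast(s,[[374,240]],.164),'post',cast(s,[[321,230]],.1365),'tape',cast(s,[[287,123]],.015),'loupe',cast(s,[[327,179]],.03),'col',cast(s,[[185,222]],0),'brown',cast(s,[[168,155]],.068))
s=dict(np.load('pics/scene0.npz'))
print('knob',cast(s,[[348,251]],.16),'post',cast(s,[[305,224]],.1365),'col',cast(s,[[190,198],[165,205],[205,190]],0))
E
```

```text
top (304, 250, 29, 28) 0.068 [ 0.3981 -0.2671  0.0318]
top (304, 250, 29, 28) 0.076 [ 0.3985 -0.2659  0.0316]
top (236, 217, 27, 27) 0.068 [ 0.4751 -0.1129  0.0307]
top (236, 217, 27, 27) 0.076 [ 0.4748 -0.1132  0.0304]
top (260, 139, 27, 27) 0.068 [ 0.6549 -0.1693  0.0319]
top (260, 139, 27, 27) 0.076 [ 0.653  -0.1691  0.0316]
top (107, 93, 46, 31) 0.068 [0.7655 0.1729 0.0566]
top (107, 93, 46, 31) 0.076 [0.7626 0.1701 0.0561]
scene (268, 254, 32, 36) 0.068 [ 0.3915 -0.2697  0.0427]
scene (268, 254, 32, 36) 0.076 [ 0.3867 -0.2719  0.0421]
scene (371, 224, 30, 22) 0.068 [ 0.599  -0.4081  0.0344]
scene (371, 224, 30, 22) 0.076 [ 0.5917 -0.4086  0.034 ]
scene (230, 204, 27, 32) 0.068 [ 0.4603 -0.122   0.0474]
scene (230, 204, 27, 32) 0.076 [ 0.4547 -0.126   0.0468]
scene (289, 172, 24, 28) 0.068 [ 0.6311 -0.1747  0.0509]
scene (289, 172, 24, 28) 0.076 [ 0.6234 -0.1781  0.0503]
scene (201, 109, 44, 30) 0.068 [0.739  0.1492 0.0779]
scene (201, 109, 44, 30) 0.076 [0.73   0.1419 0.0769]
knob [[ 0.44816633 -0.36862032  0.164     ]] post [[ 0.47102327 -0.26493725  0.1365    ]] tape [[ 0.74019824 -0.2075535   0.015     ]] loupe [[ 0.59577076 -0.29962691  0.03      ]] col [[0.49774596 0.0452768  0.        ]] brown [[0.65005406 0.07478834 0.068     ]]
knob [[ 0.43853379 -0.37199571  0.16      ]] post [[ 0.47044628 -0.26816199  0.1365    ]] col [[ 4.88428587e-01  7.41422970e-02  0.00000000e+00]
 [ 4.32815468e-01  1.11457896e-01  0.00000000e+00]
 [ 5.34343023e-01  6.01872338e-02 -1.11022302e-16]]
```

```bash
cat >> h.py <<'E'
def plan(wps,g,pose=None):
    """rows, in hundredths, from the present pose to (x,y,z,yaw) in turn, tool down"""
    from plant import get_obs
    if pose is None:
        o=get_obs(); p=o['tool_pos'];R=Ro.from_euler('xyz',o['orientation'],degrees=True)
    else: p=np.array(pose[:3]);R=Ro.from_euler('xyz',[180,0,pose[3]],degrees=True)
    for w in wps:
        G=Ro.from_euler('xyz',[180,0,w[3]],degrees=True);w=np.array(w[:3])
        v=(R.inv()*G).as_rotvec(degrees=True)
        n=max(1,int(np.ceil(max(abs(R.inv().apply(w-p)).max()/.025,abs(v).max()/6,0)-.02)))
        p0=p;out=[]
        for i in range(n):
            d=np.round(R.inv().apply(p0+(w-p0)*(i+1)/n-p)/.025,2); t=np.round((R.inv()*G).as_rotvec(degrees=True)/(n-i)/6,2)
            p=p+R.apply(d*.025);R=R*Ro.from_rotvec(t*6,degrees=True)
            out.append([g,*d.tolist(),*t.tolist()])
        print('->',w,n);print(str(out).replace(' ','').replace('.0,',',').replace('.0]',']').replace('-0,','0,').replace('-0]','0]'))
E
python3 -m handwheel '[[1,0,1,0,0,0,0],[1,0,1,0,0,0,0],[1,0,1,0,0,0,0],[1,0,1,0,0,0,0],[1,0,1,0,0,0,0]]'
python3 -m handwheel '[[1,0,1,0,0,0,0],[1,0,1,0,0,0,0],[1,0,1,0,0,0,0],[1,0,1,0,0,0,0]]'
python3 -c "
from h import *
from plant import get_obs
o=get_obs();print(o['joint_pos'])"
```

```text
clock: 0.72
tool_pos: [0.2363, 0.4956, 0.4043]
orientation: [180.0, -0.0, -25.5]
force: [-0.8, 0.5, -0.4]
opening: 0.0879
gripper_force: 0.0
clock: 1.23
tool_pos: [0.1933, 0.4053, 0.4044]
orientation: [180.0, -0.0, -25.5]
force: [0.4, 0.5, 0.2]
opening: 0.0878
gripper_force: 0.0
[ 8.97831773e+01 -1.34105877e+00 -2.63362588e+01 -1.21100279e-02
 -6.50337084e+01 -2.52725369e+01]
```

```bash
python3 -c "
from h import *
plan([(.16,.29,.42,-6),(.24,.18,.42,6),(.285,.09,.42,8)],1)"
```

```text
-> [0.16 0.29 0.42] 5
[[1,0.16,0.95,-0.12,0,0,-0.65],[1,0.09,0.95,-0.13,0,0,-0.65],[1,0.02,0.96,-0.12,0,0,-0.65],[1,-0.03,0.96,-0.13,0,0,-0.65],[1,-0.11,0.95,-0.12,0.01,0,-0.65]]
-> [0.24 0.18 0.42] 5
[[1,0.73,0.81,0,0,0,-0.4],[1,0.69,0.84,0,0,0,-0.4],[1,0.66,0.87,0,0,0,-0.4],[1,0.62,0.89,0,0,0,-0.4],[1,0.59,0.92,-0.01,-0.01,0,-0.4]]
-> [0.285 0.09  0.42 ] 4
[[1,0.35,0.94,0,0,0,-0.08],[1,0.35,0.95,0,0,0,-0.08],[1,0.33,0.94,0,0,0,-0.09],[1,0.33,0.96,0.01,0,0,-0.08]]
```

```bash
python3 -m handwheel '[[1,0.16,0.95,-0.12,0,0,-0.65],[1,0.09,0.95,-0.13,0,0,-0.65],[1,0.02,0.95,-0.12,0,0,-0.65],[1,-0.03,0.95,-0.13,0,0,-0.65],[1,-0.1,0.95,-0.12,0,0,-0.65]]'
python3 -m handwheel '[[1,0.7,0.8,0,0,0,-0.4],[1,0.7,0.85,0,0,0,-0.4],[1,0.65,0.85,0,0,0,-0.4],[1,0.6,0.9,0,0,0,-0.4],[1,0.6,0.9,0,0,0,-0.4]]'
python3 - <<'E'
from h import *
from plant import *
o=get_obs();print(o['joint_pos'])
s=snapshot('scene');t=snapshot('top')
cv2.imwrite('pics/c1.png',cv2.resize(np.hstack([s['color'],t['color']]),(800,300))[:,:,::-1])
plan([(.285,.06,.42,6),(.28,-.06,.42,-2),(.30,-.15,.42,-25),(.38,-.15,.42,-25.5)],1)
E
```

```text
clock: 1.85
tool_pos: [0.1606, 0.2905, 0.42]
orientation: [180.0, 0.0, -5.9]
force: [0.4, 0.3, 0.5]
opening: 0.0875
gripper_force: 0.0
clock: 2.48
tool_pos: [0.2401, 0.1811, 0.4201]
orientation: [-180.0, 0.0, 6.1]
force: [0.8, 0.5, 0.5]
opening: 0.0878
gripper_force: 0.0
[ 7.66506585e+01 -2.03781022e+01 -3.83030679e+01 -8.73929965e-03
 -7.20519793e+01  1.94725520e+01]
-> [0.285 0.06  0.42 ] 5
[[1,0.25,1,0,0,0,0],[1,0.26,0.99,0,0,0,0],[1,0.25,1,0,0,0,0],[1,0.26,0.99,0,0,0,-0.01],[1,0.25,1,0,0,0,0]]
-> [ 0.28 -0.06  0.42] 5
[[1,-0.14,0.95,0,0,0,0.27],[1,-0.11,0.95,0,0,0,0.27],[1,-0.09,0.96,0,0,0,0.26],[1,-0.06,0.96,0,0,0,0.27],[1,-0.03,0.96,0,0,0,0.26]]
-> [ 0.3  -0.15  0.42] 4
[[1,0.23,0.89,0,0,0,0.96],[1,0.32,0.87,0,0,0,0.96],[1,0.41,0.82,0,0,0,0.96],[1,0.48,0.79,0,0,0,0.96]]
-> [ 0.38 -0.15  0.42] 3
[[1,0.97,-0.45,0,0,0,0.03],[1,0.96,-0.46,0,0,0,0.02],[1,0.97,-0.45,0,0,0,0.03]]
```

View pics/c1.png

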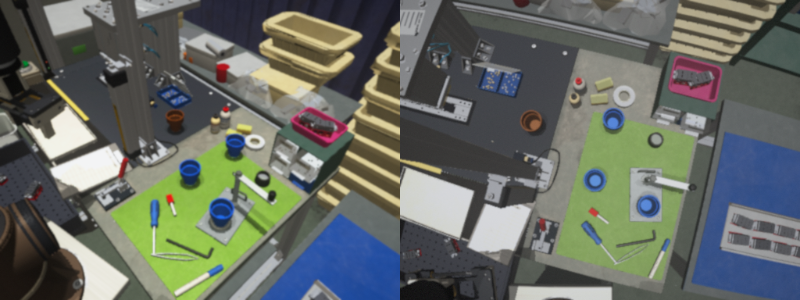

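The arm is drawn in, well short of the column, and the light curtain box shows at about (70,42) on the robot's side. I'll keep x near 0.275 while passing.

```bash
python3 - <<'E'
from h import *
from plant import *
print(np.round(snapshot('wrist')['tool_from_camera'],3))
E
python3 -m handwheel '[[1,0.2,1,0,0,0,0],[1,0.2,1,0,0,0,0],[1,0.2,1,0,0,0,0],[1,0.2,1,0,0,0,0],[1,0.2,1,0,0,0,0]]'
```

```text
[[ 0.    -0.968 -0.25   0.067]
 [ 1.     0.    -0.     0.001]
 [ 0.    -0.25   0.968  0.019]
 [ 0.     0.     0.     1.   ]]
clock: 3.25
tool_pos: [0.2778, 0.0602, 0.4202]
orientation: [-180.0, -0.0, 6.0]
force: [0.5, -0.8, -0.8]
opening: 0.0877
gripper_force: 0.0
```

```bash

python3 -m handwheel '[[1,-0.15,0.95,0,0,0,0.25],[1,-0.15,0.95,0,0,0,0.25],[1,-0.1,0.95,0,0,0,0.25],[1,-0.05,0.95,0,0,0,0.25],[1,-0.05,0.95,0,0,0,0.25]]'
python3 - <<'E'
from h import *
plan([(.30,-.15,.42,-25),(.36,-.165,.40,-25.5)],1)
E
```

```text
clock: 3.88
tool_pos: [0.2715, -0.0591, 0.4202]
orientation: [-180.0, -0.0, -1.5]
force: [0.4, -0.0, 0.1]
opening: 0.0879
gripper_force: 0.0
-> [ 0.3  -0.15  0.42] 4
[[1,0.31,0.9,0,0,0,0.98],[1,0.4,0.87,0,0,0,0.98],[1,0.48,0.82,0,0,0,0.98],[1,0.57,0.76,0.01,0,0,0.97]]
-> [ 0.36  -0.165  0.4  ] 3
[[1,0.81,-0.16,0.27,0,0,0.03],[1,0.81,-0.15,0.26,0,0,0.03],[1,0.81,-0.17,0.27,0,0,0.03]]
```

```bash
python3 - <<'E'
from h import *
from plant import *
o=get_obs();print(o['joint_pos'])
s=snapshot('scene');np.savez('pics/s2.npz',**s);t=snapshot('top')
cv2.imwrite('pics/c2.png',np.hstack([cv2.resize(s['color'][:,:300],(469,600)),cv2.resize(t['color'][180:,:250],(331,270)) if 0 else cv2.copyMakeBorder(cv2.resize(t['color'][184:,:330],(331,200)),0,400,0,0,cv2.BORDER_CONSTANT)])[:,:,::-1])
E
```

```text
[ 3.13651275e+01 -2.39781923e+01 -4.00503993e+01 -6.79514872e-03
 -7.39003909e+01  5.71198304e+01]
```

View pics/c2.png

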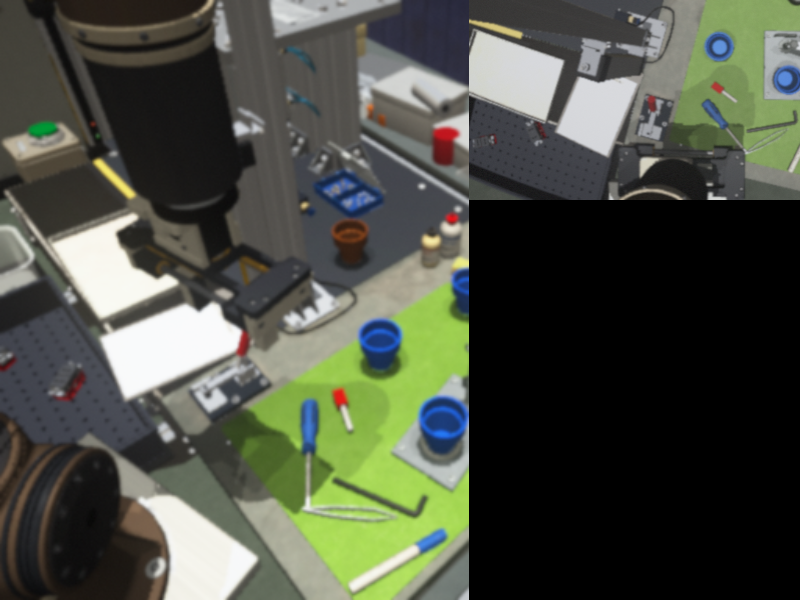

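The wrist cylinder hangs above the flange at about (150,150) in the left crop. The torque on joint 4 shows that the forearm carries the flange on a lateral offset of about 0.19 m, so I need the column's exact position to keep the forearm clear.

```bash
python3 - <<'E'
from h import *
s=dict(np.load('pics/scene0.npz'));t=dict(np.load('pics/top0.npz'))
a=cv2.resize(s['color'][60:220,110:240],None,fx=3.6,fy=3.6,interpolation=2)
b=cv2.resize(t['color'][140:280,90:220],None,fx=2.5,fy=2.5,interpolation=2)
im=np.zeros((576,800,3),np.uint8);im[:,:468]=a[:576];im[:350,470:795]=b
cv2.imwrite('pics/c3.png',im[:,:,::-1])
def ray(s,px):
    A=cast(s,[px],0)[0];c,_=cam(s);return c,(A-c)/np.linalg.norm(A-c)
def tri(p,q):
    c1,d1=ray(s,p);c2,d2=ray(t,q)
    k=np.linalg.lstsq(np.c_[d1,-d2],c2-c1,rcond=None)[0];x,y=c1+k[0]*d1,c2+k[1]*d2
    print(p,q,np.round((x+y)/2,3),'gap',round(float(np.linalg.norm(x-y)),3))
tri((150,95),(122,240));tri((195,193),(185,215))
for z in(0,.1,.2,.3,.4,.5):
    o=[]
    for x,y in((.49,.06),(.50,.08),(.52,.06)):
      for cam_ in(s,t):
        q=cam_['R']@np.array([x,y,z])+cam_['t'];o.append(np.round([q[0]/q[2]*cam_['fx']+cam_['cx'],q[1]/q[2]*cam_['fx']+cam_['cy']]).tolist())
    print(z,o)
E
```

```text
(150, 95) (122, 240) [0.449 0.09  0.321] gap 0.007
(195, 193) (185, 215) [0.505 0.052 0.017] gap 0.025
0 [[195.0, 200.0], [178.0, 225.0], [191.0, 195.0], [170.0, 221.0], [202.0, 193.0], [179.0, 213.0]]
0.1 [[190.0, 172.0], [169.0, 223.0], [187.0, 167.0], [160.0, 219.0], [198.0, 165.0], [169.0, 210.0]]
0.2 [[185.0, 139.0], [157.0, 221.0], [181.0, 134.0], [147.0, 216.0], [193.0, 133.0], [157.0, 205.0]]
0.3 [[179.0, 101.0], [141.0, 218.0], [175.0, 96.0], [129.0, 212.0], [188.0, 95.0], [142.0, 200.0]]
0.4 [[171.0, 55.0], [120.0, 213.0], [167.0, 50.0], [106.0, 206.0], [182.0, 49.0], [121.0, 192.0]]
0.5 [[162.0, -2.0], [90.0, 207.0], [158.0, -6.0], [73.0, 198.0], [174.0, -7.0], [91.0, 181.0]]
```

View pics/c3.png

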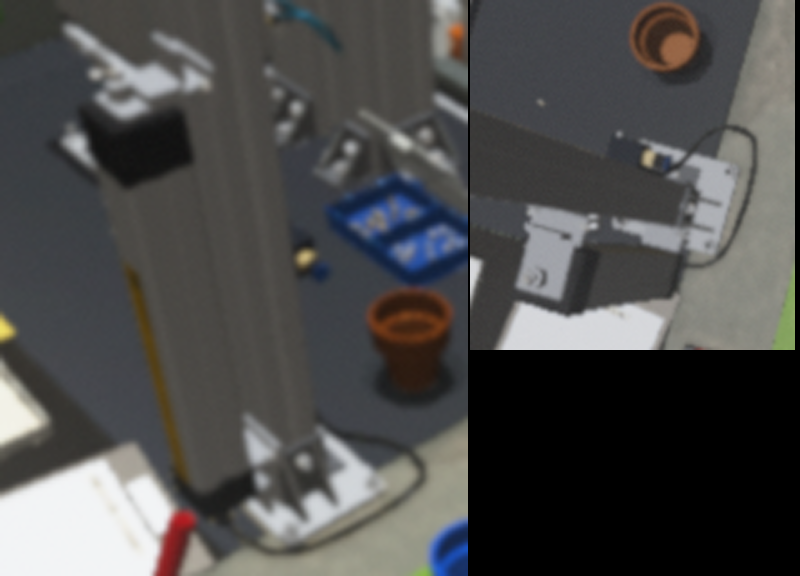

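```bash
python3 - <<'E'
from h import *
plan([(.27,-.13,.42,-26),(.235,-.225,.42,-26),(.34,-.26,.42,-26)],1)
E
```

```text
-> [ 0.27 -0.13  0.42] 5
[[1,0.01,0.56,0,0,0,0.81],[1,0.05,0.56,0,0,0,0.81],[1,0.1,0.56,0,0,0,0.81],[1,0.15,0.54,0,0,0,0.81],[1,0.19,0.53,0,0,0,0.82]]
-> [ 0.235 -0.225  0.42 ] 5
[[1,0.08,0.81,0,0,0,0],[1,0.08,0.8,0,0,0,0],[1,0.08,0.81,0,0,0,0],[1,0.09,0.8,0,0,0,0],[1,0.08,0.81,0,0,0,0]]
-> [ 0.34 -0.26  0.42] 5
[[1,0.88,-0.12,0,0,0,0],[1,0.87,-0.11,0,0,0,0],[1,0.88,-0.12,0,0,0,0],[1,0.88,-0.12,0,0,0,0],[1,0.88,-0.12,0,0,0,0]]
```

```bash

python3 -m handwheel '[[1,0,0.55,0,0,0,0.8],[1,0.05,0.55,0,0,0,0.8],[1,0.1,0.55,0,0,0,0.8],[1,0.15,0.55,0,0,0,0.8],[1,0.2,0.55,0,0,0,0.8]]'
python3 -m handwheel '[[1,0.1,0.8,0,0,0,0],[1,0.1,0.8,0,0,0,0],[1,0.1,0.8,0,0,0,0],[1,0.1,0.8,0,0,0,0],[1,0.1,0.8,0,0,0,0]]'
python3 -m handwheel '[[1,0.9,-0.1,0,0,0,0],[1,0.9,-0.1,0,0,0,0],[1,0.9,-0.1,0,0,0,0],[1,0.9,-0.1,0,0,0,0],[1,0.9,-0.1,0,0,0,0]]'
python3 - <<'E'
from h import *
from plant import *
o=get_obs();print(o['joint_pos'],o['tau'])
s=snapshot('scene');t=snapshot('top')
cv2.imwrite('pics/c4.png',cv2.resize(np.hstack([s['color'],t['color'][:,:400]]),(800,337))[:,:,::-1])
E
```

```text
clock: 4.6
tool_pos: [0.2708, -0.1289, 0.4202]
orientation: [-180.0, -0.0, -25.6]
force: [0.0, 1.4, -0.4]
opening: 0.0875
gripper_force: 0.0
clock: 5.22
tool_pos: [0.2391, -0.2249, 0.4201]
orientation: [-180.0, -0.0, -25.5]
force: [0.9, -0.4, 0.1]
opening: 0.0877
gripper_force: 0.0
clock: 5.85
tool_pos: [0.3472, -0.2613, 0.4199]
orientation: [-180.0, 0.0, -25.5]
force: [-0.5, -1.1, 0.1]
opening: 0.0874
gripper_force: 0.0
[-1.07829547e+01 -3.57225046e+00 -2.63294875e+01 -7.05187621e-03
 -6.72590238e+01  7.53288727e+01] [  0.35404142 -25.5210489   27.62242019   6.72002167   0.03571153
  -0.10905389]
```

View pics/c4.png

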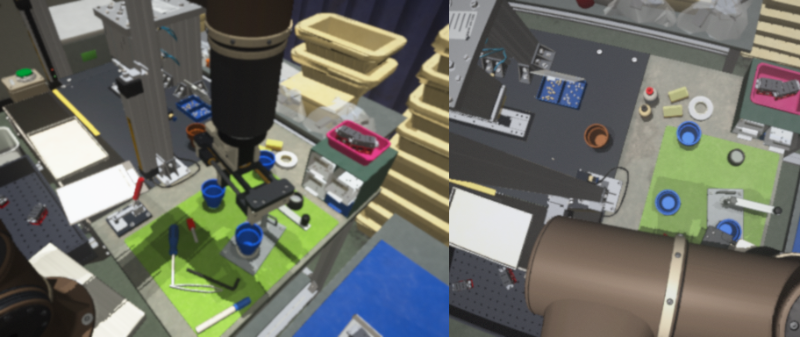

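The brown J5 housing runs sideways from the forearm, left end at about (535,260) in the top half. With the tool vertical over either loose pot it would hit the column. I'll tilt the tool about its closing axis (the pot stays upright between the pads), testing the kinematics first.

```bash

python3 -m handwheel '[[1,0,0,0,0,1,0],[1,0,0,0,0,1,0],[1,0,0,0,0,1,0],[1,0,0,0,0,0,0]]'
cat > k.py <<'E'
from h import *
from scipy.optimize import least_squares
L1,L2,W=.601,.4635,.192
def fk(q,L6,H):
    q=np.radians(q);A=Ro.from_euler('z',q[0]);f=q[2]-q[1]
    el=np.array([L1*np.sin(q[1]),0,H+L1*np.cos(q[1])])
    F=A*Ro.from_euler('y',-f)          # forearm: x along it
    F4=F*Ro.from_euler('x',S4*q[3]); p5=A.apply(el)+F.apply([L2,0,0])
    F5=F4*Ro.from_euler('y',-q[4])     # x = tool z
    tz=F5.apply([1,0,0]);ax=F5.apply([0,-1,0])
    tcp=p5+W*ax+L6*tz
    tool=F5*T0*Ro.from_euler('z',S6*q[5])
    return A.apply(el),p5,p5+W*ax,tcp,tool
S4,S6=1,1
T0=Ro.from_matrix([[0,0,1],[0,1,0],[-1,0,0]])
E
python3 - <<'E'
from k import *
from plant import *
o=get_obs();q=o['joint_pos'];print(q,o['tool_pos'],o['orientation'])
r=least_squares(lambda v:fk(q,*v)[3]-o['tool_pos'],[.2,.2]);print(r.x,r.fun)
M=Ro.from_euler('xyz',o['orientation'],degrees=True)
print(fk(q,*r.x)[4].inv()*M and (fk(q,*r.x)[4].inv()*M).as_rotvec(degrees=True))
E
```

```text
clock: 6.45
tool_pos: [0.3448, -0.261, 0.42]
orientation: [-180.0, -18.0, -25.4]
force: [-0.6, 0.3, -0.1]
opening: 0.0881
gripper_force: 0.0
[ -8.3148997  -10.3248579  -36.12283212   7.07918197 -47.17803036
  68.84963421] [ 0.34475968 -0.26101183  0.42000838] [-179.97166912  -17.98298946  -25.43151557]
[0.2295486  0.27009365] [-6.11707766e-03  3.99288955e-02  5.29606359e-11]
[ -8.94317005  -8.94317005 122.25451781]
```

```bash
python3 - <<'E'
import k
from k import *
from plant import *
o=get_obs();q=o['joint_pos']
M=Ro.from_euler('xyz',o['orientation'],degrees=True)
for s4 in(1,-1):
  k.S4=s4
  r=least_squares(lambda v:fk(q,*v)[3]-o['tool_pos'],[.2,.2])
  k.T0=Ro.identity();k.S6=0
  D=(fk(q,*r.x)[4].inv()*M)
  print(s4,r.x,r.fun);print(np.round(D.as_matrix(),3), fk(q,*r.x)[4].apply([1,0,0]),M.apply([0,0,1]))
E
```

```text
1 [0.2295486  0.27009365] [-6.11707766e-03  3.99288955e-02  5.29606359e-11]
[[-0.051 -0.173  0.984]
 [-0.195 -0.964 -0.179]
 [ 0.98  -0.201  0.015]] [ 0.30517452  0.04675251 -0.9511481 ] [ 0.2790303  -0.13213394 -0.9511481 ]
-1 [0.19966534 0.19906238] [-7.76844651e-05 -1.64048081e-04  6.46815934e-13]
[[ 0.     0.     1.   ]
 [-0.361 -0.933  0.   ]
 [ 0.933 -0.361 -0.   ]] [ 0.2790303  -0.13213394 -0.9511481 ] [ 0.2790303  -0.13213394 -0.9511481 ]
```

```bash
cat > k.py <<'E'
from h import *
from scipy.optimize import least_squares
L1,L2,W,L6,H=.601,.4635,.192,.1995,.1993
lo=np.array([-176,-82,-58.2,-173.8,-174.7,-173.6]);hi=np.array([176,121.7,71.7,95.5,-.2,173.6])
def fk(q):
    q=np.radians(q);A=Ro.from_euler('z',q[0]);f=q[2]-q[1]
    el=A.apply([L1*np.sin(q[1]),0,H+L1*np.cos(q[1])])
    F=A*Ro.from_euler('y',-f);p5=el+F.apply([L2,0,0])
    F5=F*Ro.from_euler('x',-q[3])*Ro.from_euler('y',-q[4]);ax=F5.apply([0,-1,0])
    c,s=np.cos(q[5]),np.sin(q[5])
    tool=F5*Ro.from_matrix([[0,0,1],[-c,-s,0],[s,-c,0]])
    return el,p5,ax,p5+W*ax+L6*tool.apply([0,0,1]),tool
def ik(p,R,q0):
    g=lambda q:np.r_[(fk(q)[3]-p)*100,(R.inv()*fk(q)[4]).as_rotvec()*20]
    r=least_squares(g,np.clip(q0,lo+.1,hi-.1),bounds=(lo,hi),x_scale=10.);return r.x,np.abs(r.fun).max()
BOX=np.array([[.475,.045,0,.535,.105,.82],[.405,.045,0,.48,.105,.335]])
def clear(q):
    el,p5,ax,t,T=fk(q);m=[]
    for a,b,r in((el,p5,.06),(p5-.08*ax,p5+W*ax,.065),(p5+W*ax,t,.06)):
        P=a+(b-a)*np.linspace(0,1,30)[:,None]
        for B in BOX: m.append(np.linalg.norm(np.maximum(np.maximum(B[:3]-P,P-B[3:]),0),axis=1).min()-r)
    return min(m)
def tilt(phi,th,s=1):
    """tool y along azimuth phi (deg), tool z down, leaning so that it points by th toward azimuth phi+90*s"""
    c=np.array([np.cos(np.radians(phi)),np.sin(np.radians(phi)),0]);n=s*np.array([-c[1],c[0],0])
    z=np.array([0,0,-1])*np.cos(np.radians(th))+n*np.sin(np.radians(th))
    return Ro.from_matrix(np.c_[np.cross(c,z),c,z])
def tcp(pt,R,L=.170): return np.array(pt)-L*R.apply([0,0,1])
E
python3 - <<'E'
from k import *
from plant import *
o=get_obs();q=o['joint_pos'];print(fk(q)[3]-o['tool_pos'],clear(q))
for n,pt in(('A',(.475,-.113,.057)),('A+',(.475,-.113,.157)),('B',(.655,-.169,.057)),('B+',(.655,-.169,.157)),('seat',(.3985,-.266,.14))):
  for th in(12,18,25,30):
   out=[]
   for phi in range(0,360,15):
     R=tilt(phi,th);qq,e=ik(tcp(pt,R),R,q)
     if e<.02: out.append((round(clear(qq),3),phi,np.round(qq).astype(int).tolist()))
   out.sort(reverse=True);print(n,th,[ (x[0],x[1]) for x in out[:8]],out[0][2] if out else '')
E
```

```text
[-0.00012382 -0.0001422   0.00039488] 0.0967781432557065
A 12 [(np.float64(0.03), 255), (np.float64(0.028), 240), (np.float64(0.027), 285), (np.float64(0.026), 270), (np.float64(0.019), 225), (np.float64(0.007), 210), (np.float64(-0.0), 195), (np.float64(-0.008), 300)] [13, 9, -52, 17, -20, 46]
A 18 [(np.float64(0.067), 270), (np.float64(0.034), 285), (np.float64(-0.009), 195), (np.float64(-0.021), 300), (np.float64(-0.033), 180), (np.float64(-0.048), 330), (np.float64(-0.058), 165), (np.float64(-0.059), 75)] [10, 7, -58, 23, -8, 57]
A 25 [(np.float64(0.042), 285), (np.float64(0.0), 315), (np.float64(-0.043), 120), (np.float64(-0.044), 300), (np.float64(-0.046), 75), (np.float64(-0.06), 105), (np.float64(-0.06), 90), (np.float64(-0.063), 180)] [5, 7, -46, -18, -13, 116]
A 30 [(np.float64(0.011), 300), (np.float64(0.002), 285), (np.float64(-0.034), 120), (np.float64(-0.039), 75), (np.float64(-0.05), 135), (np.float64(-0.06), 105), (np.float64(-0.06), 90), (np.float64(-0.065), 180)] [-11, 10, -34, -42, -29, 165]
A+ 12 [(np.float64(0.053), 255), (np.float64(0.048), 270), (np.float64(0.0
[... 3130 characters left out ...]
, (np.float64(0.119), 315), (np.float64(0.112), 240), (np.float64(0.111), 210), (np.float64(0.096), 255), (np.float64(0.091), 195), (np.float64(0.089), 300), (np.float64(0.068), 180)] [-2, -3, -54, 27, -28, 25]
seat 25 [(np.float64(0.155), 300), (np.float64(0.124), 255), (np.float64(0.104), 285), (np.float64(0.074), 180), (np.float64(0.072), 270), (np.float64(0.047), 75), (np.float64(0.04), 165), (np.float64(0.008), 150)] [-30, 5, -27, -29, -49, 167]
seat 30 [(np.float64(0.151), 285), (np.float64(0.086), 270), (np.float64(0.073), 75), (np.float64(0.071), 180), (np.float64(0.031), 165), (np.float64(0.017), 90), (np.float64(-0.001), 150), (np.float64(-0.039), 105)] [-30, 2, -31, -33, -40, 158]
```

```bash
cat >> k.py <<'E'
def plan2(wps,g,q=None):
    """wps: (tcp,R); rows from the present commanded pose, with column clearance along the way"""
    from plant import get_obs
    o=get_obs();p=o['tool_pos'];R=Ro.from_euler('xyz',o['orientation'],degrees=True);q=o['joint_pos']
    for w,G in wps:
        w=np.array(w);n=max(1,int(np.ceil(max(abs(w-p).max()/.023,(R.inv()*G).magnitude()*57.3/5.9))))
        p0=p;out=[];cl=[]
        for i in range(n):
            d=np.round(R.inv().apply(p0+(w-p0)*(i+1)/n-p)/.025,2);t=np.round((R.inv()*G).as_rotvec(degrees=True)/(n-i)/6,2)
            p=p+R.apply(d*.025);R=R*Ro.from_rotvec(t*6,degrees=True)
            q,e=ik(p,R,q);cl.append(round(clear(q),3) if e<.02 else 'X%.2f'%e);out.append([g,*(d+0).tolist(),*(t+0).tolist()])
        print('->',np.round(w,3),n,'clear',[str(c) for c in cl][::2],'q',np.round(q).astype(int).tolist())
        for i in range(0,n,5): print(str(out[i:i+5]).replace(' ','').replace('.0,',',').replace('.0]',']').replace('-0,','0,').replace('-0]','0]'))
def wrist(name,z,draw=None):
    from plant import get_obs,snapshot
    o=get_obs();s=snapshot('wrist');res=[]
    if draw: cv2.imwrite(draw,s['color'][:,:,::-1])
    for c in blobs(s['color'],400):
        x,y,w,h=cv2.boundingRect(c);P=cast(s,c[:,0],z,o['tool_pos'],o['orientation'])[:,:2]
        (a,b),r=cv2.minEnclosingCircle(P.astype(np.float32));print(name,(x,y,w,h),'xy r',np.round([a,b,r],4))
E
python3 - <<'E'
from k import *
wrist('base',.076,'pics/w1.png')
R=tilt(262,15);A=(.475,-.113)
plan2([(tcp((*A,.16),R),R)],1)
E
```

```text
base (209, 201, 63, 46) xy r [ 0.3979 -0.2669  0.032 ]
base (58, 197, 61, 50) xy r [ 0.4778 -0.1268  0.0349]
base (41, 34, 54, 55) xy r [ 0.6503 -0.172   0.0325]
base (352, 0, 160, 246) xy r [ 0.4202 -0.5355  0.1622]
-> [ 0.431 -0.107  0.324] 7 clear ['0.103', '0.107', '0.097', '0.075'] q [14, -2, -44, 10, -35, 61]
[[1,-0.11,-1.01,0.54,0.12,-0.07,-0.4],[1,-0.06,-1,0.56,0.12,-0.07,-0.4],[1,-0.01,-1,0.57,0.12,-0.07,-0.4],[1,0.03,-0.99,0.58,0.12,-0.07,-0.4],[1,0.08,-0.98,0.59,0.11,-0.07,-0.4]]
[[1,0.13,-0.97,0.6,0.11,-0.07,-0.39],[1,0.16,-0.96,0.62,0.12,-0.06,-0.4]]
```

View pics/w1.png

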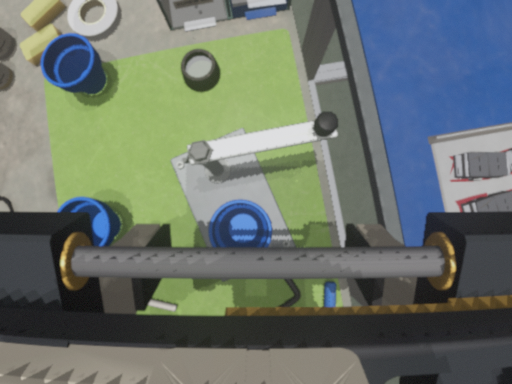

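The base pot shows at (240,226), agreeing with the top view to 1 mm. Pot B is at (73,62), and the knob at (325,123). Now to above pot A.

```bash

python3 -m handwheel '[[1,-0.1,-1,0.55,0.12,-0.07,-0.4],[1,-0.06,-1,0.55,0.12,-0.07,-0.4],[1,0,-1,0.55,0.12,-0.07,-0.4],[1,0.05,-1,0.6,0.12,-0.07,-0.4],[1,0.1,-1,0.6,0.1,-0.07,-0.4]]'
python3 -m handwheel '[[1,0.15,-0.95,0.6,0.1,-0.07,-0.4],[1,0.15,-0.95,0.6,0.1,-0.07,-0.4],[1,0,0,0,0,0,0]]'
python3 - <<'E'
from k import *
from plant import get_obs
wrist('A',.068)
print(get_obs()['orientation'])
R=tilt(262,15);A=(.475,-.113)
plan2([(tcp((*A,.125),R),R),(tcp((*A,.057),R),R)],1)
E
```

```text
clock: 7.12
tool_pos: [0.4097, -0.1509, 0.3514]
orientation: [179.8, -15.7, -12.9]
force: [-0.2, -0.4, -0.7]
opening: 0.0877
gripper_force: 0.0
clock: 7.5
tool_pos: [0.4344, -0.1075, 0.3238]
orientation: [179.6, -14.8, -7.8]
force: [-0.0, -0.0, -0.5]
opening: 0.0875
gripper_force: 0.0
A (211, 190, 86, 57) xy r [ 0.4756 -0.1125  0.0326]
A (481, 0, 31, 29) xy r [ 0.6273 -0.3411  0.0181]
A (254, 0, 80, 36) xy r [ 0.6498 -0.1686  0.0312]
[179.64285453 -14.84449516  -7.91053398]
-> [ 0.431 -0.107  0.289] 2 clear ['0.074'] q [14, 1, -47, 12, -29, 59]
[[1,-0.23,-0.02,0.66,0.03,0.01,0.01],[1,-0.24,-0.02,0.67,0.03,0.02,0]]
-> [ 0.431 -0.107  0.221] 3 clear ['0.069', '0.05'] q [12, 7, -56, 22, -14, 49]
[[1,-0.23,0,0.87,0,0,0],[1,-0.24,0,0.88,0,0,0],[1,-0.23,0,0.87,0,0,0]]
```

```bash

python3 -m handwheel '[[1,-0.22,0,0.66,0,0,0],[1,-0.22,0,0.66,0,0,0],[1,-0.23,0,0.85,0,0,0],[1,-0.23,0,0.85,0,0,0],[1,-0.23,0,0.85,0,0,0]]'
python3 -m handwheel '[[1,0,0,0,0,0,0]]'
python3 -c "
from k import *
from plant import get_obs
o=get_obs();R=Ro.from_euler('xyz',o['orientation'],degrees=True);print(o['joint_pos'],o['tool_pos']+R.apply([0,0,.17]),o['orientation'])"
```

```text
clock: 8.18
tool_pos: [0.4317, -0.1092, 0.224]
orientation: [179.7, -15.0, -8.0]
force: [-0.4, -1.2, 0.5]
opening: 0.0875
gripper_force: 0.0
clock: 8.3
tool_pos: [0.4304, -0.1098, 0.223]
orientation: [179.6, -14.8, -8.0]
force: [-0.7, 0.4, -0.7]
opening: 0.0876
gripper_force: 0.0
[ 11.90976641   7.14703754 -55.73189092  22.3066549  -14.34045334
  48.99358019] [ 0.47327623 -0.11707518  0.05863878] [179.57850268 -14.80508444  -8.01890263]
```

```bash

python3 -m handwheel '[[1,0.1,-0.2,0.05,0,0,0],[1,0,0,0,0,0,0],[-1,0,0,0,0,0,0],[-1,0,0,0,0,0,0],[-1,0,0,0,0,0,0]]'
python3 -m handwheel '[[-1,0,0,0,0,0,0],[-1,0,0,0,0,0,0],[-1,0,0,0,0,0,0]]'
```

```text
clock: 8.93
tool_pos: [0.4346, -0.1043, 0.2236]
orientation: [179.7, -15.0, -8.0]
force: [-0.9, -1.0, 0.3]
opening: 0.063
gripper_force: 2.4
clock: 9.3
tool_pos: [0.4347, -0.1043, 0.2235]
orientation: [179.7, -15.0, -8.0]
force: [-1.8, -2.1, 3.6]
opening: 0.0628
gripper_force: 30.0
```

```bash
cat > pl.py <<'E'
from k import *
from plant import get_obs
E
python3 - <<'E'
from pl import *
o=get_obs();R=Ro.from_euler('xyz',o['orientation'],degrees=True);g=o['tool_pos']+R.apply([0,0,.17])
c=R.apply([0,1,0]);n=np.array([-c[1],c[0],0]);P=np.array([.4755,-.1125,0]);P=n*(P@n)+c*(g@c);print('pot',P,'grip',g)
off=o['tool_pos']-np.array([P[0],P[1],.002]);np.save('offA.npy',off)
S=np.array([.398,-.2665,0])
R0=tilt(262,15)
plan2([(o['tool_pos']+[0,0,.105],R0),(S+off+[0,0,.107],R0)],-1)
E
```

```text
pot [ 4.75661546e-01 -1.11268175e-01  2.20532782e-04] grip [ 0.47830251 -0.11133944  0.05934561]
-> [ 0.435 -0.104  0.329] 5 clear ['0.054', '0.075', '0.071'] q [14, -2, -43, 10, -36, 60]
[[-1,0.22,0,-0.81,0.01,0,0],[-1,0.22,0.01,-0.81,0.01,0,0],[-1,0.21,0,-0.81,0.01,0,0],[-1,0.22,0,-0.81,0.01,0,0],[-1,0.22,0,-0.82,0.01,-0.01,0.01]]
-> [ 0.357 -0.26   0.329] 7 clear ['0.08', '0.087', '0.075', '0.055'] q [-11, -2, -39, -1, -39, 93]
[[-1,-0.3,0.94,-0.08,0,0,0],[-1,-0.31,0.94,-0.08,0,0,0],[-1,-0.3,0.94,-0.08,0,0,0],[-1,-0.31,0.94,-0.09,0,0,0],[-1,-0.3,0.94,-0.08,0,0,0]]
[[-1,-0.31,0.94,-0.08,0,0,0],[-1,-0.3,0.94,-0.08,0,0,0]]
```

```bash

python3 -m handwheel '[[-1,0.22,0,-0.8,0,0,0],[-1,0.22,0,-0.8,0,0,0],[-1,0.22,0,-0.8,0,0,0],[-1,0.22,0,-0.8,0,0,0],[-1,0.22,0,-0.8,0,0,0]]'
python3 -m handwheel '[[-1,-0.3,0.94,-0.08,0,0,0],[-1,-0.3,0.94,-0.08,0,0,0],[-1,-0.3,0.94,-0.08,0,0,0],[-1,-0.3,0.94,-0.08,0,0,0],[-1,-0.3,0.94,-0.08,0,0,0]]'
python3 -m handwheel '[[-1,-0.3,0.94,-0.08,0,0,0],[-1,-0.3,0.94,-0.08,0,0,0],[-1,0,0,0,0,0,0]]'
python3 - <<'E'
from pl import *
from plant import snapshot
s=snapshot('scene');np.savez('pics/s3.npz',**s);t=snapshot('top')
cv2.imwrite('pics/c5.png',np.hstack([cv2.resize(s['color'][100:340,170:400],None,fx=2,fy=2),cv2.resize(t['color'][120:360,230:400],None,fx=2,fy=2)])[:,:,::-1])
off=np.load('offA.npy');o=get_obs();print(o['tool_pos']-off,o['opening'],o['orientation'],o['force'])
plan2([(np.array([.398,-.2665,.052])+off,tilt(262,15)),(np.array([.398,-.2665,.036])+off,tilt(262,15))],-1)
E
```

```text
clock: 9.93
tool_pos: [0.4351, -0.1039, 0.3275]
orientation: [179.7, -15.0, -8.0]
force: [1.2, -0.4, -1.3]
opening: 0.0629
gripper_force: 30.0
clock: 10.55
tool_pos: [0.3798, -0.2154, 0.3273]
orientation: [179.7, -15.0, -8.0]
force: [-0.5, -0.3, -0.4]
opening: 0.0626
gripper_force: 30.0
clock: 10.92
tool_pos: [0.3578, -0.26, 0.3274]
orientation: [179.7, -15.0, -8.1]
force: [0.1, 0.1, -0.2]
opening: 0.0622
gripper_force: 30.0
[ 0.39923349 -0.26613969  0.10603704] 0.06235341271142753 [179.71043669 -14.98604649  -8.03491771] [ 0.85711837 -0.15625902 -0.65885772]
-> [ 0.357 -0.26   0.274] 3 clear ['0.055', '0.054'] q [-11, 2, -43, -1, -30, 94]
[[-1,-0.2,0,0.69,0.02,0,0],[-1,-0.2,0.01,0.69,0.01,0,0],[-1,-0.2,0,0.7,0.02,0,-0.01]]
-> [ 0.357 -0.26   0.258] 1 clear ['0.053'] q [-11, 4, -44, -1, -27, 94]
[[-1,-0.17,0,0.61,0,0,0]]
```

View pics/c5.png

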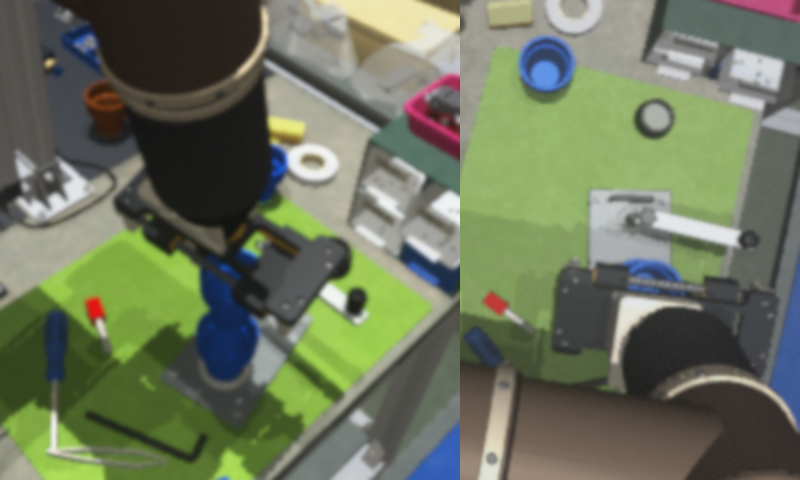

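The pot hangs upright at (235,280), directly over the base pot at (228,345). Lowering.

```bash

python3 -m handwheel '[[-1,-0.2,0,0.7,0,0,0],[-1,-0.2,0,0.7,0,0,0],[-1,-0.2,0,0.7,0,0,0],[-1,-0.09,0,0.3,0,0,0],[-1,0,0,0,0,0,0]]'
python3 -m handwheel '[[-1,-0.09,0,0.25,0,0,0],[-1,0,0,0,0,0,0]]'
python3 -c "
from pl import *
o=get_obs();print(o['tool_pos']-np.load('offA.npy'),o['force'],o['moment'])"
```

```text
clock: 11.65
tool_pos: [0.3575, -0.259, 0.2651]
orientation: [179.7, -15.0, -7.9]
force: [-0.3, 0.1, -1.3]
opening: 0.0625
gripper_force: 30.0
clock: 11.9
tool_pos: [0.3568, -0.2592, 0.2588]
orientation: [179.7, -15.0, -8.0]
force: [0.5, -0.3, -0.2]
opening: 0.0624
gripper_force: 30.0
[ 0.39767681 -0.26614631  0.03724685] [ 0.45653971 -0.29018447 -0.19998512] [0.13399362 0.89492919 0.00435609]
```

```bash

python3 -m handwheel '[[-1,-0.02,0,0.08,0,0,0],[-1,0,0,0,0,0,0]]'
python3 -m handwheel '[[-1,-0.01,0,0.05,0,0,0],[-1,0,0,0,0,0,0]]'
python3 -m handwheel '[[-1,-0.01,0,0.05,0,0,0],[-1,0,0,0,0,0,0]]'
python3 -c "
from pl import *
o=get_obs();print(o['tool_pos']-np.load('offA.npy'),o['force'])"
```

```text
clock: 12.15
tool_pos: [0.3569, -0.2593, 0.2568]
orientation: [179.7, -15.0, -8.0]
force: [-0.7, 0.4, 0.5]
opening: 0.0623
gripper_force: 30.0
clock: 12.4
tool_pos: [0.3571, -0.2594, 0.2557]
orientation: [179.7, -15.1, -8.0]
force: [-0.2, 1.4, 1.7]
opening: 0.0625
gripper_force: 30.0
clock: 12.65
tool_pos: [0.3578, -0.2594, 0.2554]
orientation: [179.7, -15.2, -7.9]
force: [-3.6, 4.0, 13.1]
opening: 0.0627
gripper_force: 30.0
[ 0.39874475 -0.2662992   0.03383623] [-3.57938801  3.97080968 13.10177281]
```

```bash

python3 -m handwheel '[[-1,0.01,0,-0.04,0,0,0],[-1,0,0,0,0,0,0],[-0.2,0,0,0,0,0,0],[1,0,0,0,0,0,0],[1,0,0,0,0,0,0]]'
python3 -m handwheel '[[1,0,0,0,0,0,0],[1,0,0,-0.8,0,0,0],[1,0,0,-0.8,0,0,0],[1,0,0,-0.8,0,0,0]]'
python3 -m handwheel '[[1,0,0,-1,0,0,0],[1,0,0,-1,0,0,0],[1,0,0,-1,0,0,0],[1,0,0,0,0,0,0]]'
python3 - <<'E'
from pl import *
wrist('stack',.100,'pics/w2.png')
B=(.654,-.169);R=tilt(316,18)
g=np.array([.44,-.22,.26])
plan2([(tcp(g,R),R),(tcp((*B,.16),R),R)],1)
E
```

```text
clock: 13.28
tool_pos: [0.3568, -0.2593, 0.2549]
orientation: [179.7, -15.0, -8.0]
force: [0.1, -0.3, -0.3]
opening: 0.0776
gripper_force: 0.0
clock: 13.78
tool_pos: [0.3414, -0.2568, 0.3136]
orientation: [179.7, -15.0, -8.0]
force: [0.2, 0.1, 0.0]
opening: 0.0874
gripper_force: 0.0
clock: 14.28
tool_pos: [0.3225, -0.2539, 0.3873]
orientation: [179.7, -15.2, -8.0]
force: [-0.2, -0.3, -0.1]
opening: 0.0879
gripper_force: 0.0
stack (221, 152, 74, 74) xy r [ 0.3973 -0.2669  0.0321]
stack (419, 0, 93, 246) xy r [ 0.4366 -0.4675  0.1267]
-> [ 0.404 -0.258  0.422] 10 clear ['0.077', '0.054', '0.039', '0.034', '0.038'] q [-17, 1, -16, -18, -66, 159]
[[1,0.35,-0.03,-0.05,0.26,0.05,-0.86],[1,0.35,0,-0.05,0.26,0.05,-0.86],[1,0.35,0.03,-0.05,0.26,0.05,-0.86],[1,0.35,0.07,-0.05,0.26,0.05,-0.86],[1,0.34,0.09,-0.05,0.26,0.04,-0.86]]
[[1,0.33,0.12,-0.05,0.26,0.05,-0.86],[1,0.32,0.14,-0.05,0.26,0.04,-0.87],[1,0.3,0.18,-0.06,0.27,0.05,-0.86],[1,0.29,0.2,-0.06,0.26,0.04,-0.87],[1,0.26,0.22,-0.06,0.27,0.05,-0.86]]
-> [ 0.618 -0.207  0.322] 10 clear ['0.034', '0.021', '0.009', '0.013', '0.034'] q [-7, 20, -5, -18, -55, 152]
[[1,0.58,0.47,0.61,0,0,0],[1,0.58,0.48,0.61,0,0,0],[1,0.59,0.47,0.61,0,0,0],[1,0.58,0.48,0.61,0,0,0],[1,0.58,0.47,0.6,0,0,0]]
[[1,0.58,0.48,0.61,0,0,0],[1,0.58,0.47,0.61,0,0,0],[1,0.59,0.47,0.61,0,0,0],[1,0.58,0.48,0.61,0,0,0],[1,0.58,0.47,0.61,0,0,0]]
```

View pics/w2.png

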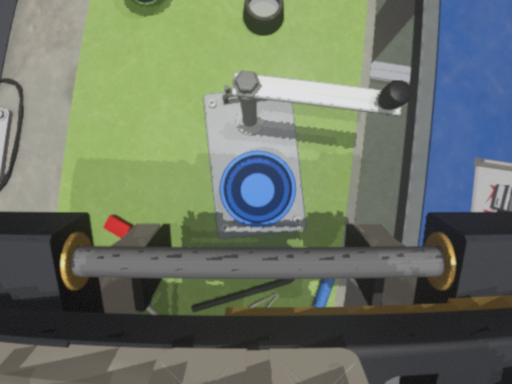

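The first pot is home: it is concentric in the base pot at (258,188), and its rim radius of 32.1 mm fits z = 0.100. Planning to pot B with more clearance.

```bash

python3 - <<'E'
from pl import *
B=(.654,-.169)
for th,ph in((20,314),(24,312)):
  R=tilt(ph,th);print('#####',th,ph)
  plan2([(tcp((.44,-.27,.25),R),R),(tcp((.58,-.25,.22),R),R),(tcp((*B,.15),R),R),(tcp((*B,.057),R),R)],1)
E
```

```text
##### 20 314
-> [ 0.398 -0.31   0.41 ] 9 clear ['0.073', '0.054', '0.061', '0.087', '0.117'] q [-25, 4, -13, -20, -66, 166]
[[1,0.38,0.2,0,0.3,0.09,-0.92],[1,0.37,0.24,-0.01,0.3,0.09,-0.92],[1,0.33,0.27,-0.01,0.29,0.09,-0.92],[1,0.31,0.3,-0.02,0.3,0.08,-0.92],[1,0.28,0.34,-0.03,0.29,0.09,-0.92]]
[[1,0.25,0.35,-0.03,0.3,0.08,-0.91],[1,0.21,0.38,-0.04,0.29,0.09,-0.92],[1,0.18,0.39,-0.06,0.3,0.08,-0.91],[1,0.14,0.4,-0.06,0.29,0.09,-0.92]]
-> [ 0.538 -0.29   0.38 ] 7 clear ['0.112', '0.101', '0.093', '0.093'] q [-17, 14, -5, -20, -62, 159]
[[1,0.56,0.47,0.39,0,0,0],[1,0.55,0.48,0.38,0,0,0],[1,0.56,0.47,0.39,0,0,0],[1,0.55,0.48,0.38,0,0,0],[1,0.56,0.47,0.39,0,0,0]]
[[1,0.56,0.47,0.38,0,0,0],[1,0.55,0.48,0.39,0,0,0]]
-> [ 0.612 -0.209  0.31 ] 4 clear ['0.076', '0.054'] q [-8, 20, -7, -20, -52, 152]
[[1,0.79,-0.07,1.03,0,0,0],[1,0.79,-0.07,1.03,0,0,0],[1,0.79,-0.07,1.04,0,0,0],[1,0.79,-0.07,1.03,0,0,0]]
-> [ 0.612 -0.209  0.217] 5 clear ['0.047', '0.049', '0.05'] q [-8, 26, -10, -23, -43, 157]
[[1,-0.25,0,0.7,0,0,0],[1,-0.26,0,0.7,0,0,0],[1,-0.25,0,0.7,0,0,0],[1,-0.26,0,0.69,0,0,0],[1,-0.25
[... 433 characters left out ...]
0.06,0.31,0.15,-0.87]]
-> [ 0.529 -0.296  0.375] 7 clear ['0.141', '0.129', '0.119', '0.115'] q [-19, 14, -5, -24, -61, 161]
[[1,0.54,0.45,0.43,0,0,0],[1,0.55,0.45,0.43,0,0,0],[1,0.54,0.45,0.43,0,0,0],[1,0.55,0.45,0.43,0,0,0],[1,0.54,0.45,0.43,0,0,0]]
[[1,0.54,0.45,0.43,0,0,0],[1,0.55,0.45,0.43,0,0,0]]
-> [ 0.603 -0.215  0.305] 4 clear ['0.096', '0.068'] q [-10, 20, -7, -24, -51, 155]
[[1,0.71,-0.11,1.08,0,0,0],[1,0.71,-0.1,1.09,0,0,0],[1,0.72,-0.11,1.08,0,0,0],[1,0.71,-0.11,1.09,0,0,0]]
-> [ 0.603 -0.215  0.212] 5 clear ['0.065', '0.067', '0.069'] q [-10, 26, -10, -28, -42, 162]
[[1,-0.3,0,0.68,0,0,0],[1,-0.31,0,0.68,0,0,0],[1,-0.3,0,0.68,0,0,0],[1,-0.3,0,0.68,0,0,0],[1,-0.31,0,0.67,0,0,0]]
```

```bash

python3 -m handwheel '[[1,0.38,0.2,0,0.3,0.09,-0.92],[1,0.37,0.24,0,0.3,0.09,-0.92],[1,0.33,0.27,0,0.3,0.09,-0.92],[1,0.31,0.3,-0.02,0.3,0.09,-0.92],[1,0.28,0.34,-0.03,0.3,0.09,-0.92]]'
python3 -m handwheel '[[1,0.25,0.35,-0.03,0.3,0.08,-0.92],[1,0.2,0.38,-0.04,0.3,0.09,-0.92],[1,0.18,0.4,-0.06,0.3,0.08,-0.92],[1,0.14,0.4,-0.06,0.3,0.09,-0.92]]'
python3 -m handwheel '[[1,0.56,0.47,0.39,0,0,0],[1,0.56,0.47,0.39,0,0,0],[1,0.56,0.47,0.39,0,0,0],[1,0.56,0.47,0.39,0,0,0],[1,0.56,0.47,0.39,0,0,0]]'
python3 -m handwheel '[[1,0.55,0.47,0.38,0,0,0],[1,0.55,0.48,0.38,0,0,0]]'
python3 -m handwheel '[[1,0.63,-0.06,0.82,0,0,0],[1,0.63,-0.06,0.82,0,0,0],[1,0.63,-0.06,0.82,0,0,0],[1,0.63,-0.06,0.82,0,0,0],[1,0.63,-0.06,0.82,0,0,0]]'
python3 -m handwheel '[[1,0,0,0,0,0,0]]'
python3 - <<'E'
from pl import *
wrist('B',.068)
o=get_obs();R=Ro.from_euler('xyz',o['orientation'],degrees=True);print(o['joint_pos'],o['tool_pos']+R.apply([0,0,.17]))
R=tilt(314,20);B=(.654,-.169);plan2([(tcp((*B,.057),R),R)],1)
E
```

```text
clock: 14.95
tool_pos: [0.365, -0.2855, 0.3969]
orientation: [-179.3, -17.8, 20.9]
force: [-0.1, -0.7, -0.1]
opening: 0.0877
gripper_force: 0.0
clock: 15.45
tool_pos: [0.3988, -0.3108, 0.407]
orientation: [-179.7, -20.1, 44.2]
force: [-0.5, 1.0, -1.1]
opening: 0.0878
gripper_force: 0.0
clock: 16.08
tool_pos: [0.5, -0.2946, 0.3862]
orientation: [-179.8, -20.1, 44.1]
force: [-0.3, -0.6, -0.7]
opening: 0.0878
gripper_force: 0.0
clock: 16.32
tool_pos: [0.5396, -0.2894, 0.3778]
orientation: [-179.8, -20.1, 44.1]
force: [0.1, -0.0, -0.5]
opening: 0.0877
gripper_force: 0.0
clock: 16.95
tool_pos: [0.612, -0.2067, 0.3079]
orientation: [-179.8, -20.1, 44.1]
force: [-0.5, -0.0, 0.2]
opening: 0.0876
gripper_force: 0.0
clock: 17.08
tool_pos: [0.6119, -0.2062, 0.3069]
orientation: [-179.7, -20.0, 44.2]
force: [0.5, 0.1, 0.2]
opening: 0.0879
gripper_force: 0.0
B (221, 196, 90, 51) xy r [ 0.6571 -0.1695  0.0322]
[ -7.44308217  20.16763881  -6.65556676 -20.02011362 -52.38381721
 152.47119002] [ 0.65278286 -0.16584863  0.14812799]
-> [ 0.612 -0.209  0.217] 4 clear ['0.047', '0.049'] q [-8, 26, -10, -23, -43, 157]
[[1,-0.32,0.03,0.85,-0.01,0,0.01],[1,-0.33,0.02,0.85,-0.01,0,0.01],[1,-0.32,0.02,0.85,-0.02,0,0],[1,-0.33,0.03,0.86,-0.01,0,0.01]]
```

```bash

python3 -m handwheel '[[1,-0.32,0.04,0.85,0,0,0],[1,-0.31,0.04,0.85,0,0,0],[1,-0.31,0.04,0.85,0,0,0],[1,-0.31,0.04,0.83,0,0,0],[1,0,0,0,0,0,0]]'
python3 -c "
from pl import *
o=get_obs();R=Ro.from_euler('xyz',o['orientation'],degrees=True);print(o['tool_pos']+R.apply([0,0,.17]),o['force'])"
```

```text
clock: 17.75
tool_pos: [0.6127, -0.2109, 0.2161]
orientation: [-179.6, -19.9, 44.0]
force: [0.6, -0.1, -0.6]
opening: 0.0873
gripper_force: 0.0
[ 0.65351523 -0.16978675  0.05625321] [ 0.61360901 -0.10751832 -0.61186793]
```

```bash

python3 -m handwheel '[[1,0.1,0.05,-0.08,0,0,0],[1,0,0,0,0,0,0],[-1,0,0,0,0,0,0],[-1,0,0,0,0,0,0],[-1,0,0,0,0,0,0]]'
python3 -m handwheel '[[-1,0,0,0,0,0,0],[-1,0,0,0,0,0,0],[-1,0,0,0,0,0,0]]'
python3 - <<'E'
from pl import *
o=get_obs();R=Ro.from_euler('xyz',o['orientation'],degrees=True);g=o['tool_pos']+R.apply([0,0,.17])
c=R.apply([0,1,0]);c[2]=0;c/=np.linalg.norm(c);n=np.array([-c[1],c[0],0]);P=np.array([.656,-.1695,0]);P=n*(P@n)+c*(g@c);print('pot',P,'grip',g)
off=o['tool_pos']-np.array([P[0],P[1],.002])
S=np.array([.3978,-.2667,0]);np.savez('offB.npz',off=off,R=R.as_matrix())
al=Ro.from_euler('z',-52,degrees=True)
R2=al*R;o2=al.apply(off)
u=o['tool_pos']
plan2([(u+[0,0,.115],R),(np.array([.53,-.235,.19])+off,R),(np.array([.41,-.235,.19])+o2,R2),(S+o2+[0,0,.125],R2)],-1)
E
```

```text
clock: 18.38
tool_pos: [0.6154, -0.2106, 0.2217]
orientation: [-179.8, -20.1, 44.1]
force: [-0.0, 0.1, -0.2]
opening: 0.0631
gripper_force: 2.6
clock: 18.75
tool_pos: [0.6155, -0.2106, 0.2217]
orientation: [-179.8, -20.1, 44.1]
force: [-0.4, 0.2, 2.8]
opening: 0.0622
gripper_force: 30.0
pot [ 0.65650033 -0.1700146   0.        ] grip [ 0.65699227 -0.16953631  0.06198349]
-> [ 0.616 -0.211  0.337] 5 clear ['0.05', '0.049', '0.048'] q [-8, 19, -4, -19, -55, 151]
[[-1,0.32,0,-0.86,0,0,0],[-1,0.31,-0.01,-0.87,0,0,0],[-1,0.32,0,-0.86,0,0,0],[-1,0.31,0,-0.87,0,0,0],[-1,0.32,0,-0.86,0,0,0]]
-> [ 0.489 -0.276  0.41 ] 6 clear ['0.043', '0.041', '0.055'] q [-17, 9, -8, -20, -65, 158]
[[-1,-0.68,-0.28,-0.77,0,0,0],[-1,-0.69,-0.28,-0.77,0,0,0],[-1,-0.68,-0.28,-0.76,0,0,0],[-1,-0.69,-0.28,-0.77,0,0,0],[-1,-0.68,-0.28,-0.77,0,0,0]]
[[-1,-0.69,-0.28,-0.77,0,0,0]]
-> [ 0.353 -0.228  0.41 ] 9 clear ['0.054', '0.024', '0.012', '0.044', '0.102'] q [-5, -11, -36, 1, -45, 87]
[[-1,-0.27,-0.57,-0.1,-0.33,0,0.9],[-1,-0.32,-0.55,-0.11,-0.33,0,0.91],[-1,-0.37,-0.5,-0.13,-0.33,0,0.9],[-1,-0.42,-0.47,-0.15,-0.33,0,0.91],[-1,-0.46,-0.41,-0.17,-0.33,0.01,0.9]]
[[-1,-0.49,-0.37,-0.18,-0.33,0,0.91],[-1,-0.53,-0.31,-0.19,-0.33,0.01,0.9],[-1,-0.56,-0.25,-0.2,-0.33,0,0.91],[-1,-0.57,-0.19,-0.21,-0.33,0.01,0.9]]
-> [ 0.341 -0.259  0.345] 3 clear ['0.095', '0.081'] q [-11, -6, -40, -2, -36, 95]
[[-1,-0.4,0.44,0.78,0,0,0],[-1,-0.39,0.45,0.77,0,0,0],[-1,-0.4,0.44,0.78,0,0,0]]
```

```bash

python3 -m handwheel '[[-1,0.32,0,-0.86,0,0,0],[-1,0.32,0,-0.86,0,0,0],[-1,0.32,0,-0.86,0,0,0],[-1,0.32,0,-0.86,0,0,0],[-1,0.32,0,-0.86,0,0,0]]'
python3 - <<'E'
from pl import *
d=np.load('offB.npz');R=Ro.from_matrix(d['R']);off=d['off'];S=np.array([.3978,-.2667,0])
al=Ro.from_euler('z',-52,degrees=True);R2=al*R;o2=al.apply(off)
plan2([(np.array([.54,-.25,.19])+off,R),(np.array([.40,-.28,.20])+off,R),(S+o2+[0,0,.20],R2),(S+o2+[0,0,.105],R2)],-1)
E
```

```text
clock: 19.38
tool_pos: [0.6161, -0.2105, 0.3386]
orientation: [-179.9, -20.1, 44.1]
force: [-0.2, 0.0, -0.3]
opening: 0.0627
gripper_force: 30.0
-> [ 0.499 -0.291  0.41 ] 6 clear ['0.046', '0.052', '0.071'] q [-18, 10, -6, -20, -65, 159]
[[-1,-0.71,-0.16,-0.76,0,0,0],[-1,-0.72,-0.16,-0.77,0,0,0],[-1,-0.71,-0.17,-0.76,0,0,0],[-1,-0.71,-0.16,-0.77,0,0,0],[-1,-0.71,-0.16,-0.76,0.01,0,0]]
[[-1,-0.72,-0.17,-0.77,0,0,0]]
-> [ 0.359 -0.321  0.42 ] 7 clear ['0.091', '0.105', '0.12', '0.138'] q [-28, 2, -14, -21, -69, 169]
[[-1,-0.63,-0.43,-0.29,0,0,0],[-1,-0.63,-0.44,-0.29,0,0,0],[-1,-0.63,-0.43,-0.29,0,0,0],[-1,-0.63,-0.44,-0.29,0,0,0],[-1,-0.64,-0.43,-0.29,0,0,0]]
[[-1,-0.63,-0.44,-0.29,0,0,0],[-1,-0.63,-0.43,-0.29,0,0,0]]
-> [ 0.341 -0.259  0.42 ] 9 clear ['0.124', '0.095', '0.071', '0.065', '0.083'] q [-11, -10, -33, -2, -48, 95]
[[-1,0.12,-0.25,0.05,-0.33,0,0.9],[-1,0.1,-0.27,0.03,-0.33,0,0.91],[-1,0.08,-0.27,0.03,-0.33,0,0.9],[-1,0.04,-0.28,0.02,-0.33,0,0.91],[-1,0.02,-0.28,0.01,-0.33,0,0.9]]
[[-1,0,-0.29,-0.01,-0.33,0.01,0.91],[-1,-0.04,-0.28,-0.01,-0.33,0,0.9],[-1,-0.06,-0.28,-0.02,-0.33,0.01,0.91],[-1,-0.08,-0.27,-0.03,-0.33,0,0.9]]
-> [ 0.341 -0.259  0.325] 5 clear ['0.083', '0.081', '0.08'] q [-11, -5, -42, -3, -33, 96]
[[-1,-0.26,0,0.71,0,0,0],[-1,-0.26,0.01,0.72,0,0,0],[-1,-0.26,0,0.71,0,0,0],[-1,-0.26,0,0.72,0,0,0],[-1,-0.27,0.01,0.71,0,0,0]]
```

```bash

python3 -m handwheel '[[-1,-0.71,-0.16,-0.76,0,0,0],[-1,-0.72,-0.16,-0.77,0,0,0],[-1,-0.71,-0.16,-0.76,0,0,0],[-1,-0.71,-0.16,-0.77,0,0,0],[-1,-0.71,-0.16,-0.76,0,0,0]]'
python3 -m handwheel '[[-1,-0.72,-0.16,-0.77,0,0,0],[-1,-0.63,-0.43,-0.29,0,0,0],[-1,-0.63,-0.43,-0.29,0,0,0],[-1,-0.63,-0.43,-0.29,0,0,0],[-1,-0.63,-0.43,-0.29,0,0,0]]'
python3 -m handwheel '[[-1,-0.63,-0.44,-0.29,0,0,0],[-1,-0.63,-0.44,-0.29,0,0,0],[-1,-0.63,-0.43,-0.29,0,0,0]]'
python3 -m handwheel '[[-1,0.12,-0.25,0.05,-0.33,0,0.9],[-1,0.1,-0.27,0.03,-0.33,0,0.9],[-1,0.08,-0.27,0.03,-0.33,0,0.9],[-1,0.04,-0.28,0.02,-0.33,0,0.9],[-1,0.02,-0.28,0,-0.33,0,0.9]]'
python3 -m handwheel '[[-1,0,-0.28,0,-0.33,0,0.9],[-1,-0.04,-0.28,0,-0.33,0,0.9],[-1,-0.06,-0.28,-0.02,-0.33,0,0.9],[-1,-0.08,-0.27,-0.03,-0.33,0,0.9],[-1,0,0,0,0,0,0]]'
python3 - <<'E'
from pl import *
d=np.load('offB.npz');R=Ro.from_matrix(d['R']);off=d['off'];S=np.array([.3978,-.2667,0])
al=Ro.from_euler('z',-52,degrees=True);R2=al*R;o2=al.apply(off)
plan2([(S+o2+[0,0,.11],R2),(S+o2+[0,0,.070],R2)],-1)
E
```

```text
clock: 20.0
tool_pos: [0.5174, -0.2784, 0.3962]
orientation: [-179.8, -20.1, 44.1]
force: [0.6, 0.3, -1.2]
opening: 0.0629
gripper_force: 30.0
clock: 20.62
tool_pos: [0.4185, -0.3083, 0.4129]
orientation: [-179.8, -20.1, 44.1]
force: [0.0, 0.2, -0.2]
opening: 0.0625
gripper_force: 30.0
clock: 21.0
tool_pos: [0.3585, -0.3211, 0.4175]
orientation: [-179.8, -20.1, 44.1]
force: [0.9, -0.3, -0.3]
opening: 0.0627
gripper_force: 30.0
clock: 21.62
tool_pos: [0.3487, -0.287, 0.4176]
orientation: [-179.9, -20.0, 15.2]
force: [0.3, 0.3, -1.5]
opening: 0.0628
gripper_force: 30.0
clock: 22.25
tool_pos: [0.3407, -0.2595, 0.4172]
orientation: [-180.0, -19.9, -7.5]
force: [-0.2, -0.5, -0.7]
opening: 0.0624
gripper_force: 30.0
-> [ 0.341 -0.259  0.33 ] 4 clear ['0.082', '0.081'] q [-11, -5, -41, -2, -34, 95]
[[-1,-0.3,0,0.82,0,0.01,0.02],[-1,-0.3,0,0.82,0,0,0.01],[-1,-0.3,0,0.83,0,0.01,0.02],[-1,-0.3,0,0.82,0,0,0.01]]
-> [ 0.341 -0.259  0.29 ] 2 clear ['0.079'] q [-11, -1, -44, -3, -27, 96]
[[-1,-0.27,0,0.75,0,0,0],[-1,-0.28,0.01,0.75,0,0,0]]
```

```bash

python3 -m handwheel '[[-1,-0.3,0,0.82,0,0,0.02],[-1,-0.3,0,0.82,0,0,0.02],[-1,-0.3,0,0.82,0,0,0],[-1,-0.3,0,0.82,0,0,0],[-1,0,0,0,0,0,0]]'
python3 - <<'E'
from pl import *
from plant import snapshot
d=np.load('offB.npz');R=Ro.from_matrix(d['R']);off=d['off']
o=get_obs();R1=Ro.from_euler('xyz',o['orientation'],degrees=True);D=R1*R.inv();print('pot at',o['tool_pos']-D.apply(off),'tilt',np.degrees(np.arccos(D.as_matrix()[2,2])))
s=snapshot('scene');cv2.imwrite('pics/s4.png',cv2.resize(s['color'][150:330,200:380],None,fx=3,fy=3)[:,:,::-1])
E
```

```text
clock: 22.88
tool_pos: [0.3408, -0.2599, 0.3286]
orientation: [-179.8, -19.7, -7.8]
force: [0.5, -0.2, -0.3]
opening: 0.0628
gripper_force: 30.0
pot at [ 0.39670666 -0.26708138  0.10863119] tilt 0.3396673215976812
```

View pics/s4.png

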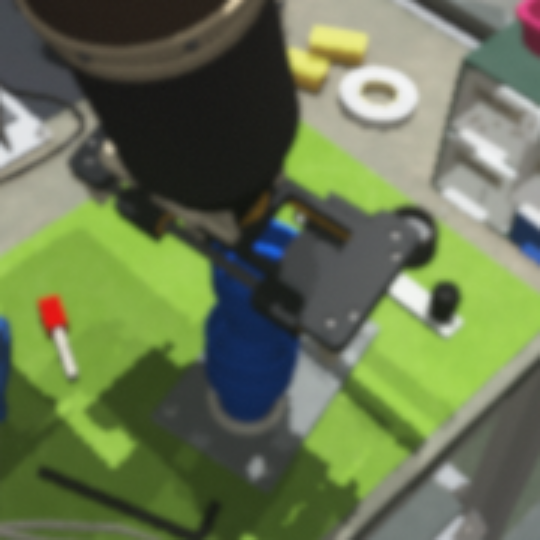

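The held pot is upright at (245,285), in line over the stack at (250,360). Lowering.

```bash

python3 -m handwheel '[[-1,-0.2,0,0.58,0,0,0],[-1,-0.2,0,0.58,0,0,0],[-1,-0.2,0,0.58,0,0,0],[-1,0,0,0,0,0,0]]'
python3 -m handwheel '[[-1,-0.03,0,0.08,0,0,0],[-1,0,0,0,0,0,0]]'
python3 -m handwheel '[[-1,-0.02,0,0.05,0,0,0],[-1,0,0,0,0,0,0]]'
python3 -c "
from pl import *
d=np.load('offB.npz');R=Ro.from_matrix(d['R']);off=d['off']
o=get_obs();R1=Ro.from_euler('xyz',o['orientation'],degrees=True);D=R1*R.inv();print('pot at',o['tool_pos']-D.apply(off),o['force'])"
```

```text
clock: 23.42
tool_pos: [0.3423, -0.2598, 0.2841]
orientation: [-179.9, -19.9, -7.8]
force: [0.5, -0.8, -0.4]
opening: 0.0627
gripper_force: 30.0
clock: 23.68
tool_pos: [0.3424, -0.2597, 0.2825]
orientation: [-179.9, -20.0, -7.8]
force: [0.4, 1.1, -0.9]
opening: 0.0626
gripper_force: 30.0
clock: 23.92
tool_pos: [0.3421, -0.2596, 0.2805]
orientation: [-179.8, -20.0, -7.8]
force: [-0.6, 0.8, -0.3]
opening: 0.0623
gripper_force: 30.0
pot at [ 0.39880947 -0.26696003  0.06077712] [-0.58516333  0.81878316 -0.25156758]
```

```bash

python3 -m handwheel '[[-1,-0.03,0,0.06,0,0,0],[-1,0,0,0,0,0,0]]'
python3 -m handwheel '[[-1,-0.02,0,0.05,0,0,0],[-1,0,0,0,0,0,0]]'
python3 -c "
from pl import *
d=np.load('offB.npz');R=Ro.from_matrix(d['R']);off=d['off']
o=get_obs();R1=Ro.from_euler('xyz',o['orientation'],degrees=True);D=R1*R.inv();print('pot at',o['tool_pos']-D.apply(off),o['force'])"
```

```text
clock: 24.18
tool_pos: [0.3418, -0.2595, 0.2786]
orientation: [-179.8, -19.9, -7.9]
force: [0.2, 0.1, -0.2]
opening: 0.0624
gripper_force: 30.0
clock: 24.42
tool_pos: [0.3422, -0.2597, 0.2778]
orientation: [-179.9, -20.0, -7.8]
force: [0.0, -1.3, 3.2]
opening: 0.0625
gripper_force: 30.0
pot at [ 0.3990704  -0.26720824  0.05805559] [ 0.04251887 -1.33001382  3.15441553]
```

```bash

python3 -m handwheel '[[-1,-0.02,0,0.05,0,0,0],[-1,0,0,0,0,0,0]]'
python3 -m handwheel '[[-1,0.01,0,-0.04,0,0,0],[-0.2,0,0,0,0,0,0],[1,0,0,0,0,0,0],[1,0,0,0,0,0,0],[1,0,0,0,0,0,0]]'
python3 -m handwheel '[[1,0,0,-0.6,0,0,0],[1,0,0,-0.8,0,0,0],[1,0,0,-1,0,0,0],[1,0,0,-1,0,0,0],[1,0,0,-0.6,0,0,0]]'
python3 - <<'E'
from pl import *
from plant import snapshot
wrist('stack',.124)
o=get_obs();s=snapshot('wrist');cv2.imwrite('pics/w3.png',s['color'][:,:,::-1]);np.savez('pics/w3.npz',**s,tp=o['tool_pos'],rpy=o['orientation'])
E
```

```text
clock: 24.68
tool_pos: [0.3428, -0.2601, 0.2775]
orientation: [-179.9, -20.1, -7.8]
force: [-3.6, -1.8, 11.5]
opening: 0.063
gripper_force: 30.0
clock: 25.3
tool_pos: [0.3416, -0.2594, 0.2768]
orientation: [-179.8, -19.9, -7.9]
force: [0.4, -0.1, -0.2]
opening: 0.0851
gripper_force: 0.0
clock: 25.92
tool_pos: [0.3075, -0.255, 0.3721]
orientation: [-179.9, -20.0, -7.8]
force: [0.2, -1.0, 0.3]
opening: 0.0872
gripper_force: 0.0
stack (215, 151, 85, 87) xy r [ 0.3996 -0.2676  0.0327]
stack (430, 4, 82, 208) xy r [ 0.4457 -0.4541  0.0961]
```

View pics/w3.png

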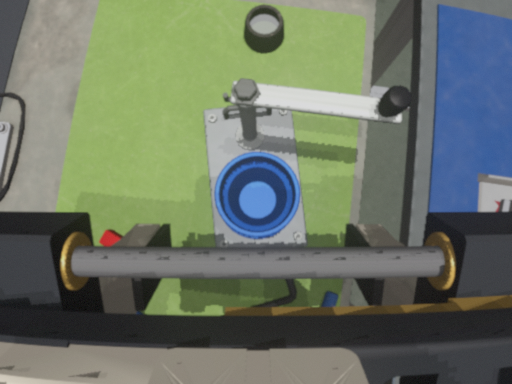

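Three concentric pots show at (257,195), the post bolt at (245,90) and the knob top at (400,98). Computing the knob position and the swing path.

```bash

python3 - <<'E'
from pl import *
s=dict(np.load('pics/w3.npz'));f=lambda px,z:cast(s,[px],z,s['tp'],s['rpy'])[0]
print('knob',f((400,97),.164),'knob low',f((388,112),.139),'bolt',f((245,90),.145))
E
cat > arc.py <<'E'
from pl import *
C=np.array([.473,-.266])   # hinge
def kn(a,r=.106): # a: keeper angle, carrier x taken along world x
    return C+r*np.array([-np.cos(a),-np.sin(a)])
E
python3 - <<'E'
from arc import *
K=np.array([.448,-.369])
for ph in(300,308,315):
  R=tilt(ph,12);
  for z in(.24,.150):
    q,e=ik(tcp((*K,z),R,.172),R,get_obs()['joint_pos']);print(ph,z,np.round(q),e,clear(q))
R=tilt(262,12);q,e=ik(tcp((*kn(0),.15),R,.172),R,q);print(np.round(q),e,clear(q))
E
```

```text
knob [ 0.4482666  -0.37186648  0.164     ] knob low [ 0.44606794 -0.37264931  0.139     ] bolt [ 0.47399791 -0.26917743  0.145     ]
300 0.24 [-27.  10. -10. -11. -65. 151.] 5.0181941935179e-11 0.15823366569990877
300 0.15 [-27.  14. -16. -13. -54. 154.] 9.835882108788495e-15 0.165216321706305
308 0.24 [-28.  11.  -8. -12. -67. 160.] 2.4424906541753444e-13 0.16957289886198945
308 0.15 [-28.  15. -15. -13. -56. 163.] 4.023639060823924e-12 0.17686884655796428
315 0.24 [-28.  11.  -7. -12. -69. 167.] 1.4359763378379854e-11 0.17806076527174075
315 0.15 [-28.  16. -13. -14. -58. 170.] 9.407405410222225e-14 0.18563785786194764
[-12.  -3. -40.  -1. -40.  94.] 1.1102230246251565e-14 0.06644427311741755
```

```bash
sed -i 's/C=.*/C=np.array([.4745,-.2675])/' arc.py
python3 - <<'E'
from arc import *
R=tilt(308,12);K=kn(1.31);print(K)
plan2([(tcp((*K,.26),R,.172),R),(tcp((*K,.150),R,.172),R)],-.2)
E
```

```text
[ 0.4471679 -0.3699156]
-> [ 0.419 -0.392  0.428] 8 clear ['0.081', '0.07', '0.104', '0.149'] q [-28, 10, -6, -12, -69, 160]
[[-0.2,0.7,0.6,-0.04,0.26,-0.16,-0.92],[-0.2,0.64,0.67,-0.07,0.26,-0.16,-0.92],[-0.2,0.57,0.72,-0.1,0.26,-0.16,-0.92],[-0.2,0.5,0.77,-0.13,0.26,-0.16,-0.92],[-0.2,0.41,0.8,-0.16,0.26,-0.16,-0.92]]
[[-0.2,0.34,0.85,-0.18,0.27,-0.16,-0.92],[-0.2,0.25,0.86,-0.22,0.26,-0.16,-0.91],[-0.2,0.16,0.88,-0.24,0.27,-0.16,-0.92]]
-> [ 0.419 -0.392  0.318] 5 clear ['0.171', '0.175', '0.178'] q [-28, 15, -14, -13, -56, 163]
[[-0.2,-0.18,0,0.86,0,0,0],[-0.2,-0.19,0,0.86,0,0,0],[-0.2,-0.18,0,0.86,0,0,0],[-0.2,-0.18,0,0.86,0,0,0],[-0.2,-0.18,0,0.86,0,0,0]]
```

```bash

python3 -m handwheel '[[-0.2,0.7,0.6,-0.04,0.26,-0.16,-0.92],[-0.2,0.64,0.67,-0.07,0.26,-0.16,-0.92],[-0.2,0.57,0.72,-0.1,0.26,-0.16,-0.92],[-0.2,0.5,0.77,-0.13,0.26,-0.16,-0.92],[-0.2,0.41,0.8,-0.16,0.26,-0.16,-0.92]]'
python3 -m handwheel '[[-0.2,0.34,0.85,-0.18,0.26,-0.16,-0.92],[-0.2,0.25,0.86,-0.22,0.26,-0.16,-0.92],[-0.2,0.16,0.88,-0.24,0.26,-0.16,-0.92],[-0.2,0,0,0,0,0,0]]'
python3 - <<'E'
from arc import *
R=tilt(308,12);K=kn(1.31)
o=get_obs();print(o['tool_pos']+Ro.from_euler('xyz',o['orientation'],degrees=True).apply([0,0,.172]),o['opening'],o['orientation'])
plan2([(tcp((*K,.150),R,.172),R)],-.2)
E
```

```text
clock: 26.65
tool_pos: [0.3779, -0.3412, 0.4045]
orientation: [179.4, -14.8, 21.2]
force: [0.2, -0.1, 0.6]
opening: 0.0431
gripper_force: 0.0
clock: 27.15
tool_pos: [0.4204, -0.3931, 0.4245]
orientation: [-179.8, -11.8, 38.0]
force: [-0.1, 0.2, -1.1]
opening: 0.0351
gripper_force: 0.0
[ 0.44794067 -0.37096398  0.25614577] 0.035136708450282 [-179.84798266  -11.84293493   38.01670054]
-> [ 0.419 -0.392  0.318] 5 clear ['0.172', '0.175', '0.178'] q [-28, 15, -15, -13, -56, 163]
[[-0.2,-0.18,-0.01,0.83,-0.01,0.01,0],[-0.2,-0.18,-0.01,0.83,0,0,0],[-0.2,-0.18,-0.02,0.83,-0.01,0.01,0],[-0.2,-0.17,-0.01,0.83,0,0,0],[-0.2,-0.18,-0.01,0.83,-0.01,0.01,0]]
```

```bash

python3 -m handwheel '[[-0.2,-0.18,0,0.83,0,0,0],[-0.2,-0.18,0,0.83,0,0,0],[-0.2,-0.18,0,0.83,0,0,0],[-0.2,-0.18,0,0.8,0,0,0],[-0.2,0,0,0,0,0,0]]'
python3 -m handwheel '[[-0.2,-0.18,0,0.8,0,0,0],[-0.2,0,0,0,0,0,0],[-0.4,0,0,0,0,0,0],[-0.4,0,0,0,0,0,0]]'
python3 - <<'E'
from arc import *
o=get_obs();print(o['tool_pos']+Ro.from_euler('xyz',o['orientation'],degrees=True).apply([0,0,.172]),o['opening'],o['force'])
W=[]
for a in(1.1,.9,.7,.5,.3,.1,-.03):
    R=tilt(262+46*a/1.31,12);W.append((tcp((*kn(a),.150),R,.172),R))
plan2(W,-.4)
E
```

```text
clock: 27.78
tool_pos: [0.4179, -0.3917, 0.3399]
orientation: [-179.7, -11.8, 37.9]
force: [0.2, 0.9, 0.6]
opening: 0.035
gripper_force: 0.0
clock: 28.28
tool_pos: [0.4186, -0.3927, 0.3228]
orientation: [179.9, -11.9, 38.1]
force: [-0.7, -0.5, -0.3]
opening: 0.0271
gripper_force: 0.0
[ 0.44672851 -0.37097422  0.15449653] 0.027053746307503547 [-0.74767538 -0.48409699 -0.3374111 ]
-> [ 0.396 -0.38   0.318] 2 clear ['0.17'] q [-28, 12, -18, -13, -54, 155]
[[-0.4,-0.22,-0.48,0.05,-0.12,0.01,0.61],[-0.4,-0.25,-0.47,0.03,-0.13,0,0.6]]
-> [ 0.376 -0.365  0.318] 2 clear ['0.149'] q [-27, 10, -22, -12, -51, 147]
[[-0.4,-0.18,-0.46,-0.04,-0.12,0,0.57],[-0.4,-0.21,-0.46,-0.04,-0.12,0,0.58]]
-> [ 0.359 -0.346  0.318] 2 clear ['0.122'] q [-25, 7, -26, -11, -48, 138]
[[-0.4,-0.15,-0.48,-0.03,-0.12,0,0.57],[-0.4,-0.18,-0.46,-0.04,-0.12,0,0.57]]
-> [ 0.346 -0.324  0.318] 2 clear ['0.093'] q [-22, 4, -30, -9, -46, 128]
[[-0.4,-0.12,-0.49,-0.02,-0.12,0,0.57],[-0.4,-0.15,-0.49,-0.04,-0.13,0,0.58]]
-> [ 0.338 -0.3    0.318] 2 clear ['0.066'] q [-19, 1, -34, -6, -43, 115]
[[-0.4,-0.09,-0.5,-0.02,-0.12,0,0.57],[-0.4,-0.12,-0.49,-0.02,-0.12,0,0.57]]
-> [ 0.333 -0.275  0.318] 2 clear ['0.054'] q [-14, -1, -38, -3, -41, 102]
[[-0.4,-0.06,-0.5,-0.01,-0.12,0,0.57],[-0.4,-0.09,-0.5,-0.02,-0.12,0,0.58]]
-> [ 0.333 -0.259  0.318] 1 clear ['0.068'] q [-11, -3, -41, -1, -40, 92]
[[-0.4,-0.06,-0.67,-0.01,-0.16,0,0.74]]
```

```bash

python3 -m handwheel '[[-0.4,-0.22,-0.48,0.05,-0.12,0,0.6],[-0.4,-0.25,-0.47,0.03,-0.12,0,0.6],[-0.4,-0.18,-0.46,-0.04,-0.12,0,0.57],[-0.4,-0.21,-0.46,-0.04,-0.12,0,0.57]]'
python3 -m handwheel '[[-0.4,-0.15,-0.48,-0.03,-0.12,0,0.57],[-0.4,-0.18,-0.46,-0.04,-0.12,0,0.57]]'
python3 -m handwheel '[[-0.4,-0.12,-0.49,-0.02,-0.12,0,0.57],[-0.4,-0.15,-0.49,-0.04,-0.12,0,0.57]]'
python3 - <<'E'
from arc import *
from plant import snapshot
o=get_obs();print(o['tool_pos']+Ro.from_euler('xyz',o['orientation'],degrees=True).apply([0,0,.172]),kn(.5),o['opening'],o['force'])
W=[]
for a in(.3,.15,.03):
    R=tilt(262+46*a/1.31,12);W.append((tcp((*kn(a),.150),R,.172),R))
plan2(W,-.4)
E
```

```text
clock: 28.78
tool_pos: [0.3754, -0.3648, 0.3182]
orientation: [-180.0, -11.9, 23.6]
force: [0.1, 0.1, 0.0]
opening: 0.0265
gripper_force: 0.4
clock: 29.02
tool_pos: [0.3588, -0.3461, 0.3183]
orientation: [-180.0, -11.9, 16.6]
force: [1.8, -0.9, -0.6]
opening: 0.0261
gripper_force: 0.3
clock: 29.28
tool_pos: [0.3458, -0.324, 0.3183]
orientation: [-180.0, -11.9, 9.6]
force: [-0.2, -1.2, -0.7]
opening: 0.0266
gripper_force: 0.3
[ 0.38077912 -0.31799007  0.15001527] [ 0.38147625 -0.31831911] 0.026587327641188624 [-0.19137025 -1.20975765 -0.66039139]
-> [ 0.338 -0.3    0.318] 2 clear ['0.066'] q [-19, 1, -34, -6, -43, 116]
[[-0.4,-0.08,-0.49,-0.02,-0.13,0.01,0.58],[-0.4,-0.12,-0.49,-0.02,-0.12,0,0.57]]
-> [ 0.334 -0.282  0.318] 1 clear ['0.054'] q [-15, -1, -37, -4, -42, 105]
[[-0.4,-0.1,-0.76,-0.02,-0.18,0,0.86]]
-> [ 0.333 -0.266  0.318] 1 clear ['0.062'] q [-12, -2, -40, -2, -41, 97]
[[-0.4,-0.07,-0.61,-0.01,-0.15,0,0.69]]
```

```bash

python3 -m handwheel '[[-0.4,-0.08,-0.49,-0.02,-0.12,0,0.57],[-0.4,-0.12,-0.49,-0.02,-0.12,0,0.57]]'
python3 -m handwheel '[[-0.4,-0.05,-0.38,-0.01,-0.09,0,0.43],[-0.4,-0.05,-0.38,-0.01,-0.09,0,0.43],[-0.4,-0.07,-0.6,0,-0.15,0,0.7],[-0.4,0,0,0,0,0,0]]'
python3 -m handwheel '[[-0.4,0,-0.1,0,0,0,0],[-0.4,0,0,0,0,0,0]]'
python3 -m handwheel '[[-0.4,0,-0.1,0,0,0,0],[-0.4,0,0,0,0,0,0]]'
```

```text
clock: 29.52
tool_pos: [0.3374, -0.3004, 0.3184]
orientation: [-180.0, -11.9, 2.6]
force: [0.0, -0.2, 0.4]
opening: 0.0263
gripper_force: 0.3
clock: 30.02
tool_pos: [0.3332, -0.266, 0.3178]
orientation: [-179.9, -11.9, -6.7]
force: [0.0, -0.3, 1.0]
opening: 0.0264
gripper_force: 0.0
clock: 30.28
tool_pos: [0.3339, -0.2643, 0.3174]
orientation: [-179.9, -11.9, -6.8]
force: [-1.0, -0.6, 0.2]
opening: 0.0262
gripper_force: 0.0
clock: 30.52
tool_pos: [0.334, -0.2617, 0.3172]
orientation: [-179.9, -11.8, -6.8]
force: [-2.2, -0.9, -0.7]
opening: 0.0264
gripper_force: 0.2
```

Continue in small steps until the stop pushes back.

```bash

python3 -m handwheel '[[-0.4,0,-0.1,0,0,0,0],[-0.4,0,0,0,0,0,0]]'
python3 -m handwheel '[[-0.4,0,-0.1,0,0,0,0],[-0.4,0,0,0,0,0,0]]'
python3 -c "
from arc import *
o=get_obs();print(o['tool_pos']+Ro.from_euler('xyz',o['orientation'],degrees=True).apply([0,0,.172]),kn(0),o['force'])"
```

```text
clock: 30.78
tool_pos: [0.3342, -0.259, 0.3171]
orientation: [-179.9, -11.8, -6.8]
force: [-0.2, -0.5, -0.8]
opening: 0.0261
gripper_force: 0.2
clock: 31.02
tool_pos: [0.3345, -0.2569, 0.3172]
orientation: [-180.0, -11.8, -6.8]
force: [-1.4, -6.8, -2.5]
opening: 0.0266
gripper_force: 3.6
[ 0.36942163 -0.26106164  0.14886156] [ 0.3685 -0.2675] [-1.36705441 -6.79005598 -2.52108535]
```

```bash

python3 -m handwheel '[[-0.4,0,0.15,0,0,0,0],[0,0,0,0,0,0,0],[0,0,0,0,0,0,0]]'
python3 -m handwheel '[[0,0,0,-0.4,0,0,0],[0,0,0,-0.8,0,0,0],[0,0,0,-1,0,0,0],[0,0,0,-1,0,0,0],[0,0,0,0,0,0,0]]'
python3 - <<'E'
from arc import *
from plant import snapshot
o=get_obs();s=snapshot('wrist');t=snapshot('scene')
h=cv2.cvtColor(t['color'],cv2.COLOR_RGB2HSV)
cv2.imwrite('pics/f.png',np.hstack([s['color'][:,120:],t['color'][120:330,180:388].repeat(2,0).repeat(2,1)[:384]])[:,:,::-1])
np.savez('pics/f.npz',**s,tp=o['tool_pos'],rpy=o['orientation'])
v=cv2.cvtColor(s['color'],cv2.COLOR_RGB2GRAY)[40:240,180:340];print(o['force'])
E
```

```text
clock: 31.4
tool_pos: [0.3342, -0.2603, 0.3172]
orientation: [-179.9, -11.8, -6.8]
force: [-1.2, -0.7, -0.2]
opening: 0.0402
gripper_force: 0.0
clock: 32.02
tool_pos: [0.3179, -0.2586, 0.3981]
orientation: [-180.0, -12.1, -6.8]
force: [-0.4, 0.2, -0.3]
opening: 0.0442
gripper_force: 0.0
[-0.42587159  0.21439786 -0.26870992]
```

View pics/f.png

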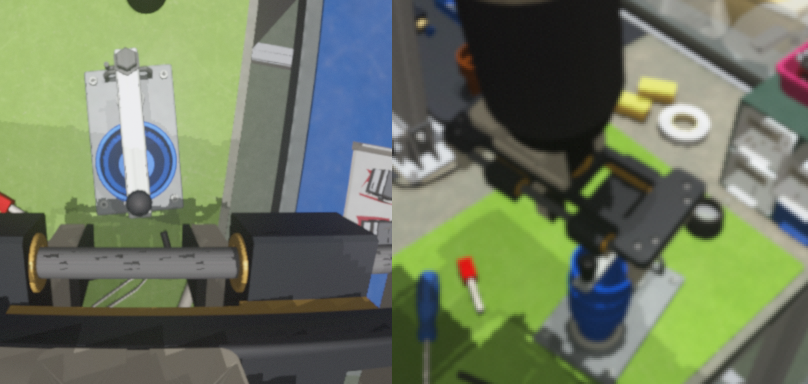

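The wrist view shows the bar running from the post (126,58) to the knob (138,203), parallel to the plate's edge and over the stack at (136,160). The gripper is clear of everything, so I'm handing in.

```bash
python3 -c "
from plant import *
print(close_job())"
```

```text
the job is handed in; nothing more can be done
None
```

Both loose pots are nested in the carrier pot and the keeper bar is swung over the stack to its stop. I handed the job in at about 32 s of the 72 s; the hand-in returned no verdict. The tape roll, loupe and plug gauge were not touched.

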